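# Put away a stack of new test supplies, old stock in front

## Task

Take the stack of new supplies apart from the top down and put each one away before taking the next: set it down gently, right side up, flat on the floor of the blue bin that already holds one of its own kind, behind the old one, so that the old stock is used first. Do not tip anything over, and leave the capped sample pot and the hand meter where they stand.

Things in the scene. Friction and masses are not known exactly. Their poses are not given: they have to be found in the camera images.
- new_jar: the loose new white screw jar with lettering, on top of the stack: round, 34 mm across, 46 mm high, 25 g. Origin: centre of its underside, z up its axis. The stack, from the top: jar, purple-printed carton, green-banded carton, flat cream carton; they only rest on one another, not quite square
- new_lancet: the loose new white carton with purple print, second from the top: 52 mm (its x) by 72 mm (y) by 60 mm high, 70 g. Origin: centre of its underside
- new_ampoule: the loose new white carton with green bands, third from the top: 64 x 64 mm, 45 mm high, 90 g. Origin: centre of its underside
- new_capillary: the loose new flat cream carton at the bottom of the stack: 55 mm (its x) by 95 mm (y) by 28 mm high, 60 g. Origin: centre of its underside
- jar_bin: fixed low blue open bin; one old white screw jar, 46 mm high, fixed, at its front, its back face at x = -71 mm; behind it free to +108 mm. Inside 216 x 50 mm (x, y), floor 2.5 mm, walls 3 mm; sides 13.5, front 11, back and rear corners 27 mm high over origin. White card on the front (-x, nearest the robot). Origin: centre of its underside, 3 mm over the worktop
- lancet_bin: fixed low blue open bin; one old purple-printed carton, 60 mm high, fixed, at its front, its back face at x = -33 mm; behind it free to +108 mm (72 mm side along x). Inside 216 x 68 mm (x, y), floor 2.5 mm, walls 3 mm; sides 13.5, front 11, back and rear corners 27 mm high over origin. White card on the front (-x, nearest the robot). Origin: centre of its underside, 3 mm over the worktop
- ampoule_bin: fixed low blue open bin; one old green-banded carton, 45 mm high, fixed, at its front, its back face at x = -41 mm; behind it free to +108 mm. Inside 216 x 80 mm (x, y), floor 2.5 mm, walls 3 mm; sides 13.5, front 11, back and rear corners 27 mm high over origin. White card on the front (-x, nearest the robot). Origin: centre of its underside, 3 mm over the worktop
- capillary_bin: fixed low blue open bin; one old flat cream carton, 28 mm high, fixed, at its front, its back face at x = -10 mm; behind it free to +108 mm (95 mm side along x). Inside 216 x 71 mm (x, y), floor 2.5 mm, walls 3 mm; sides 13.5, front 11, back and rear corners 27 mm high over origin. White card on the front (-x, nearest the robot). Origin: centre of its underside, 3 mm over the worktop
- sample_pot: a loose capped sample pot, white and clear, 43 mm across, 84 mm high, standing between the stack and the bins; to be left alone. Origin: centre of its underside
- meter: a loose white and blue hand-held meter lying on the worktop, 174 x 78 mm, 48 mm high; to be left alone. Origin: centre of its underside. (Overhead: the wall cabinet hangs 0.57 m above the worktop, beyond about x = 0.6 m and left of about y = -0.07 m; keep wrists clear of it)

How it is judged:
By the outcome, as a careful person would: the job done as asked, in the order asked, and still so for the second after the job is handed in, with the robot touching nothing.
It also fails if it takes over 112 s, if anything falls off the work surface, if the arm or the gripper's body presses on something with over 40 N, if the wrist force passes 120 N, or if a joint passes its speed limit or range.

## Robot

A 6-joint arm with a two-finger parallel gripper is mounted at the origin on a cart in front of the work surface, level with it; the furniture and walls round the work are solid. World frame = base frame: x ahead of the robot, y to its left, z up, the work surface at z = 0. Lengths are in mm, angles in rad, forces in N, time in s.
With the tool pointing down it reaches from about 300 to 850 mm from the base axis. Payload 4.2 kg.
Tool frame: the origin (TCP) lies between the finger pads; the fingertips stand ahead of it and the grasp point (between the pads) is the TCP (env.nose_length is the z of the fingertips in the tool frame, in mm); z points along the fingers, y is the direction in which the jaws open and shut (so a half turn about z gives the same grasp; the last joint's range is limited). The gripper opens to 91 mm and grips with 3 to 60 N. Pads are 32 mm wide; open, the fingers measure 118 mm over their backs; the gripper's body (76 mm by 178 mm) begins 60 mm behind the grasp point.
Start: joints at [1.309, 0.32, 1.565, -0, 1.257, -0.02], TCP at [137.685, 558.287, 232.976] pointing down, gripper open.
Joint ranges: [-3.11, 3.11], [-0.84, 2.01], [0.21, 2.61], [-1.34, 4.49], [0.05, 2.63], [-2.56, 2.56]. Speed limits (rad/s): [2.57, 2.57, 3.14, 3.14, 3.14, 3.14].

## Interface

Orientations are given as a unit quaternion [w, x, y, z].
In Python, from cell import get_obs, capture, camera_params, sign_off, recognise, cut_out, env gives the robot as it stands.
- The arm moves only by the tool jog_arm, never from a script. Its argument "steps" is a list that holds one entry, the list of rows, each a list of 7 numbers: the shift along the tool's x, y, z in mm, then the turn, a rotation vector about the tool's x, y, z in rad, then the finger opening in mm, from 0 to 91.2. A call has 1 to 5 rows; each row shifts and turns the pose as measured when the row begins, along the tool's axes as they then stand; what a row does not reach is not made up. A row lasts 1/8 s, in which the tool goes at most 62.5 mm and 10.7 degrees, less where a joint would pass 70% of its speed; a pose out of reach is approached as far as the arm can. A call with a gripper value outside its range is refused whole. The fingers move at their own pace and stop on an object; "force" is the grip in N (left out, the last holds). Time passes only in rows, so rows that do not move let the fingers close. It gives the time, the measured TCP pose, the force and the opening at its end, in the units of the state.
- get_obs(): the state, without advancing time (a new reading comes with each control period).
- capture(name): name is "scene" or "top"; returns the picture (400x640x3 uint8, blue, green, red); there is no depth.
- camera_params(name): a dict with "fovy" (degrees; the focal length in pixels is half the picture's height over the tangent of half this angle, whatever the lens; pixels are square), "cx", "cy" (the principal point, pixels), "world_from_camera" (4x4, takes a point from camera to world coordinates). Camera axes: x right, y down, z forward; pixel columns grow to the right and rows downward; lengths in mm; the calibration is good to about 2 mm. A picture is of the moment at which its call begins. camera_params takes no time and is no camera call.
- sign_off(): hands the job in, once; it reports no verdict.
Trained networks look in the newest picture that a camera, given by its name, has taken for a name from the list of things; names that differ only in an ending like _2 or _b are one class to them, and where a whole thing is asked for, a point or a joint stands for the part that bears it (a point fixed in the world has none). Each returns a list of dicts, best first, with "score" (0 to 1); they miss things now and then, are a little off and sometimes report something else, mostly with a low value. They report only what shows in the picture. A call takes as long as a camera call.
- recognise(camera, name): "point" ([x, y, z] in mm, in world coordinates, good to about 4 mm: the middle of the surface that is visible of it).
- cut_out(camera, name): "pixels" (400x640 bool, what is visible of it).
The state is a dict: "clock": time; "joint_pos": joint angles; "dq": joint speeds; "effort": joint torques, N m; "ee_pos": TCP position; "orientation": TCP orientation; "wrist_force": force on the tool from outside, world axes, zero at the start; "wrist_torque": the same for the moment, N m; "grip_width": finger opening in mm.
Only numpy, scipy, OpenCV 4.12 (cv2) and the standard library are available. Lean on these libraries where they do the work, as an engineer would, in place of code of your own. Each camera call takes 0.05 s, during which the arm holds its last target. There are 200 camera calls.

## Working session

There is one attempt and no reset: what is moved stays moved. The work goes in short steps, Python scripts to look and compute and a tool call to move; the robot and the scene stay as the last step left them, time stands still between calls to the robot, and variables do not carry over. Pictures are saved under pics/ and viewed, about 12 in all and at most 16, crops included, and the job is handed in when it is done.

Besides the shell and the picture viewer there is one more tool, called in YAML: its name, and indented under it one key for each argument. jog_arm: Moves the arm, as the interface text tells. Its arguments: {"type":"object","properties":{"steps":{"type":"array"},"force":{"type":"number"}},"required":["steps"]}

```bash
ls; mkdir -p pics; python3 - <<'E'
from cell import *
import cv2,numpy as np
o=get_obs(); print({k:np.round(v,3).tolist() for k,v in o.items()}, env.nose_length)
for c in("scene","top"):
    cv2.imwrite(f"pics/{c}0.png",capture(c)); p=camera_params(c); print(c,p["fovy"],p["cx"],p["cy"],np.round(p["world_from_camera"],3).tolist())
    for n in "new_jar new_lancet new_ampoule new_capillary jar_bin lancet_bin ampoule_bin capillary_bin sample_pot meter".split():
        print(n,[(np.round(r["point"]).tolist(),round(r["score"],2)) for r in recognise(c,n)[:4]])
print(get_obs()["clock"])
E
```

```text
pics
{'clock': 0.0, 'joint_pos': [1.309, 0.32, 1.566, -0.0, 1.257, -0.02], 'dq': [0.001, 0.001, 0.0, 0.001, -0.002, -0.0], 'effort': [-0.0, -41.246, -23.198, 0.073, 0.045, -0.0], 'ee_pos': [137.56, 557.818, 232.119], 'orientation': [-0.0, 0.121, 0.993, -0.001], 'wrist_force': [0.476, 0.139, -0.129], 'wrist_torque': [0.03, 0.028, -0.024], 'grip_width': 91.168} 19.0
scene 57.21647918167008 316.05260885547284 191.08084866966024 [[0.898, -0.267, 0.35, 158.497], [-0.44, -0.584, 0.682, -688.446], [0.023, -0.766, -0.642, 760.023], [0.0, 0.0, 0.0, 1.0]]
new_jar [([461.0, -217.0, 171.0], 0.65)]
new_lancet [([453.0, -233.0, 123.0], 0.78), ([481.0, 110.0, 18.0], 0.73)]
new_ampoule [([436.0, -241.0, 53.0], 0.66)]
new_capillary [([455.0, -254.0, 26.0], 0.68)]
jar_bin [([498.0, 226.0, 8.0], 0.89)]
lancet_bin [([481.0, 111.0, 17.0], 0.56)]
ampoule_bin [([482.0, 331.0, 12.0], 0.66)]
capillary_bin [([507.0, 5.0, 13.0], 0.68), ([429.0, -120.0, 61.0], 0.33), ([456.0, -217.0, 175.0], 0.18)]
sample_pot [([429.0, -115.0, 63.0], 0.7)]
meter [([618.0, -160.0, 42.0], 0.79)]
top 43.5957395474902 314.7490167624571 190.90595194734462 [[0.041, -0.979, 0.201, 230.949], [-0.999, -0.039, 0.011, 23.119], [-0.003, -0.201, -0.98, 1496.882], [0.0, 0.0, 0.0, 1.0]]
new_jar [([462.0, -211.0, 178.0], 0.52)]
new_lancet [([456.0, -200.0, 137.0], 0.8)]
new_ampoule [([436.0, -200.0, 74.0], 0.53)]
new_capillary [([461.0, -172.0, 25.0], 0.61)]
jar_bin [([496.0, 231.0, 7.0], 0.78)]
lancet_bin [([506.0, 124.0, 6.0], 0.7)]
ampoule_bin [([488.0, 338.0, 8.0], 0.84), ([514.0, 17.0, 1.0], 0.69)]
capillary_bin [([513.0, 18.0, 4.0], 0.58)]
sample_pot [([429.0, -103.0, 82.0], 0.7)]
meter [([613.0, -133.0, 42.0], 0.73), ([427.0, -100.0, 81.0], 0.29)]
1.1
```

View pics/scene0.png

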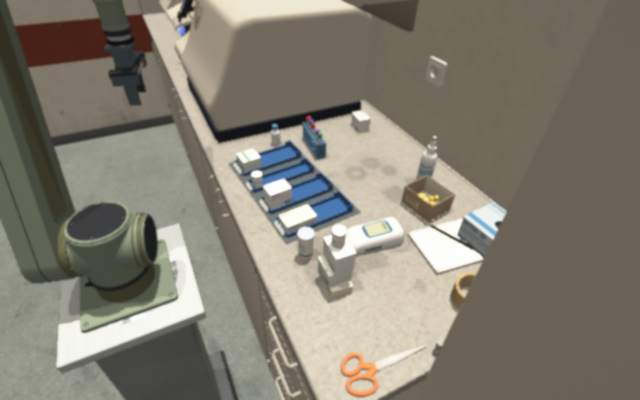

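View pics/top0.png

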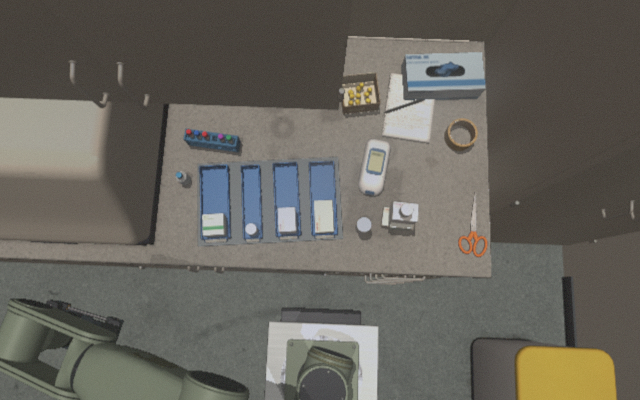

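```bash
cat > h.py <<'E'
from cell import *
import cv2,numpy as np
P={c:camera_params(c) for c in("scene","top")}
def proj(c,X):
    p=P[c]; T=np.linalg.inv(p["world_from_camera"]); f=200/np.tan(np.radians(p["fovy"]/2))
    q=np.atleast_2d(X)@T[:3,:3].T+T[:3,3]
    return q[:,:2]/q[:,2:]*f+[p["cx"],p["cy"]]
def ray(c,uv,z):
    p=P[c]; W=np.array(p["world_from_camera"]); f=200/np.tan(np.radians(p["fovy"]/2))
    d=W[:3,:3]@[(uv[0]-p["cx"])/f,(uv[1]-p["cy"])/f,1]; return W[:3,3]+d*(z-W[2,3])/d[2]
def box(x,y,yaw,lx,ly,z0,z1):
    c,s=np.cos(yaw),np.sin(yaw); R=np.array([[c,-s],[s,c]])
    b=np.array([[lx,ly],[-lx,ly],[-lx,-ly],[lx,-ly]])/2@R.T+[x,y]
    return np.vstack([np.c_[b,[z]*4] for z in(z0,z1)])
def cyl(x,y,r,z0,z1):
    a=np.arange(0,6.28,.2); b=np.c_[x+r*np.cos(a),y+r*np.sin(a)]
    return np.vstack([np.c_[b,0*a+z] for z in(z0,z1)])
S=4
def sil(c,pts,roi):
    """anti-aliased silhouette in roi (u0,v0,u1,v1)"""
    q=(proj(c,pts)-roi[:2]+.5)*S*16
    m=np.zeros(((roi[3]-roi[1])*S,(roi[2]-roi[0])*S),np.float32)
    cv2.fillConvexPoly(m,cv2.convexHull(q.astype(np.float32)).round().astype(np.int32),1,shift=4)
    return cv2.resize(m,None,fx=1/S,fy=1/S,interpolation=cv2.INTER_AREA)
E
python3 - <<'E'
from h import *
import pickle
D={}
tint=[(0,0,255),(0,255,0),(255,0,0),(0,255,255)]
pan=[]
for c,roi,roi2 in(("scene",(305,215,369,303),(225,140,365,240)),("top",(370,190,434,246),(190,150,345,250))):
    im=capture(c); D[c,"im"]=im
    for n in "new_jar new_lancet new_ampoule new_capillary jar_bin lancet_bin ampoule_bin capillary_bin".split():
        r=cut_out(c,n); D[c,n]=[(x["pixels"],x["score"]) for x in r]
        for x in r[:2]:
            v,u=np.nonzero(x["pixels"]); print(c,n,round(x["score"],2),len(u),u.min(),u.max(),v.min(),v.max())
    for R in(roi,roi2):
        pan.append(cv2.resize(im[R[1]:R[3],R[0]:R[2]],(400,int(400*(R[3]-R[1])/(R[2]-R[0]))),interpolation=cv2.INTER_CUBIC)[:550])
pickle.dump(D,open("D.pkl","wb"))
a=np.zeros((560,800,3),np.uint8)
a[:pan[0].shape[0],:400]=pan[0]; a[:pan[2].shape[0],400:]=pan[2]; cv2.imwrite("pics/stack1.png",a)
a=np.zeros((300,800,3),np.uint8)
a[:pan[1].shape[0],:400]=pan[1]; a[:pan[3].shape[0],400:]=pan[3]; cv2.imwrite("pics/bins1.png",a)
E
```

```text
scene new_jar 0.75 271 332 345 226 247
scene new_lancet 0.96 863 323 355 236 275
scene new_lancet 0.35 1615 261 333 173 213
scene new_ampoule 0.67 418 319 351 257 285
scene new_capillary 0.79 262 328 352 282 297
scene new_capillary 0.62 1694 260 334 171 213
scene jar_bin 0.83 902 248 314 158 191
scene lancet_bin 0.64 1673 260 333 173 213
scene ampoule_bin 0.81 1265 235 301 142 175
scene capillary_bin 0.82 1634 276 352 193 236
top new_jar 0.69 120 400 411 204 216
top new_lancet 0.92 438 389 418 201 224
top new_ampoule 0.58 154 388 411 221 229
top new_capillary 0.54 199 379 413 206 230
top jar_bin 0.78 1385 241 261 164 241
top lancet_bin 0.72 1875 273 300 162 238
top lancet_bin 0.22 1447 241 261 164 241
top ampoule_bin 0.69 2204 199 229 164 241
top capillary_bin 0.83 2049 308 337 161 238
```

View pics/stack1.png

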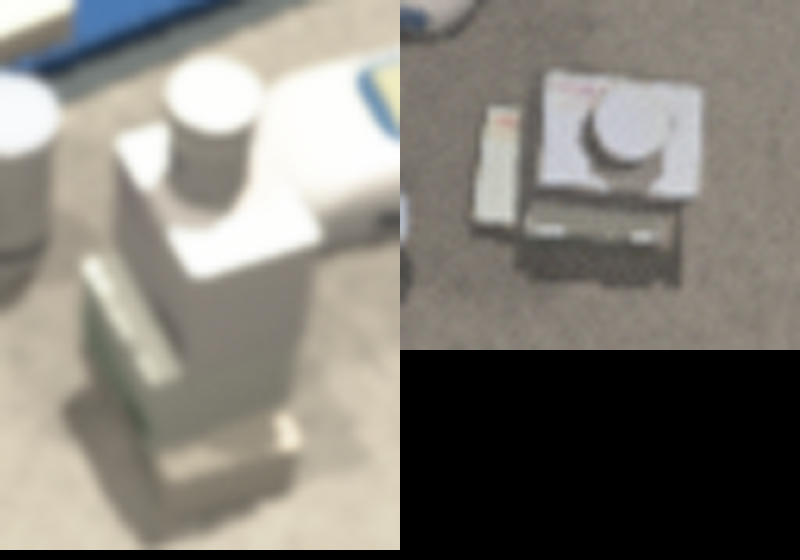

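View pics/bins1.png

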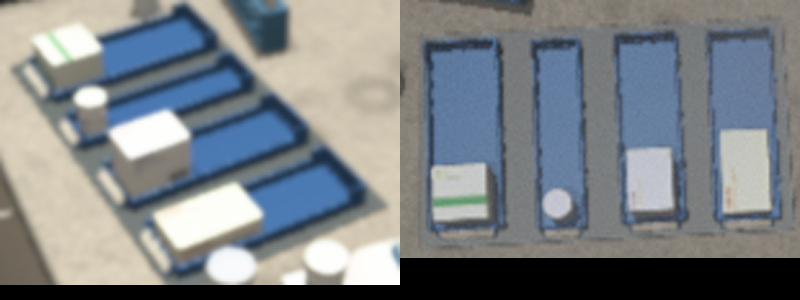

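```bash
cat > fit1.py <<'E'
from h import *
import pickle
from scipy.optimize import minimize
D=pickle.load(open("D.pkl","rb"))
ROI={"scene":(220,125,370,305),"top":(180,150,435,255)}
crop=lambda c,m:m[ROI[c][1]:ROI[c][3],ROI[c][0]:ROI[c][2]].astype(np.float32)
def opt(f,x0,d):
    x=np.array(x0,float)
    for k in(1,.4,.15):
        s=np.vstack([x]+[x+np.eye(len(x))[i]*d[i]*k for i in range(len(x))])
        r=minimize(f,x,method="Nelder-Mead",options=dict(initial_simplex=s,maxiter=150,xatol=.05,fatol=.05)); x=r.x
    return x,r.fun
lines={"scene":[],"top":[]}
# stack
items=[("new_jar",133,179,(462,-211,0)),("new_lancet",73,133,(456,-210,0)),("new_ampoule",28,73,(440,-210,0)),("new_capillary",0,28,(455,-205,0))]
dim={"new_lancet":(52,72),"new_ampoule":(64,64),"new_capillary":(55,95)}
def pts(n,p,z0,z1): return cyl(p[0],p[1],17,z0,z1) if n=="new_jar" else box(p[0],p[1],p[2]/50,*dim[n],z0,z1)
for cams in(("scene","top"),("scene",),("top",)):
    occ={c:0*crop(c,D[c,"new_jar"][0][0]) for c in cams}
    for n,z0,z1,x0 in items:
        def f(p):
            e=.002*p[2]**2
            for c in cams:
                e+=np.abs(sil(c,pts(n,p,z0,z1),ROI[c])*(1-occ[c])-crop(c,D[c,n][0][0])).sum()
            return e
        p,e=opt(f,x0,(8,8,5))
        for c in cams: occ[c]=np.maximum(occ[c],sil(c,pts(n,p,z0,z1),ROI[c]))
        print(cams,n,np.round(p[:2],1),"yaw",round(p[2]/50,3),"err",round(e,1))
        if len(cams)==2:
            for c in cams: lines[c].append(pts(n,p,z0,z1))
bins=[("jar_bin",50,-71,34,34,46,(500,230,0)),("lancet_bin",68,-33,72,52,60,(503,122,0)),("ampoule_bin",80,-41,64,64,45,(492,335,0)),("capillary_bin",71,-10,95,55,28,(512,17,0))]
def rel(b,p):
    a=p[2]/50; R=np.array([[np.cos(a),-np.sin(a)],[np.sin(a),np.cos(a)]]); q=b.copy(); q[:,:2]=b[:,:2]@R.T+p[:2]; return q
for cams in(("scene","top"),("scene",),("top",)):
    for n,w,xb,lx,ly,h,x0 in bins:
        W=w+6
        def f(p):
            e=0
            for c in cams:
                m=np.maximum(sil(c,rel(box(0,0,0,222,W,3,16.5),p),ROI[c]),sil(c,rel(box(109.5,0,0,3,W,3,30),p),ROI[c]))
                dc=np.maximum(sil(c,rel(box(xb-lx/2,0,0,lx+6,ly+10,5,6+h),p),ROI[c]),sil(c,rel(box(-117,0,0,16,W,0,22),p),ROI[c]))
                e+=(np.abs(m-crop(c,D[c,n][0][0]))*(dc==0)).sum()
            return e
        p,e=opt(f,x0,(10,10,4))
        print(cams,n,np.round(p[:2],1),"yaw",round(p[2]/50,3),"err",round(e,1))
        if len(cams)==2:
            for c in cams: lines[c]+=[rel(box(0,0,0,222,W,3,16.5),p),rel(box(xb-lx/2,0,0,lx,ly,5.5,5.5+h),p)]
a=np.zeros((600,800,3),np.uint8)
for k,c in enumerate(("scene","top")):
    r=ROI[c]; s=400/(r[2]-r[0]); im=cv2.resize(D[c,"im"][r[1]:r[3],r[0]:r[2]],None,fx=s,fy=s,interpolation=cv2.INTER_CUBIC)
    for b in lines[c]:
        q=((proj(c,b)-r[:2]+.5)*s).astype(np.int32); N=len(q)//2
        cv2.polylines(im,[q[:N]],True,(0,0,255)); cv2.polylines(im,[q[N:]],True,(0,255,255))
    a[:im.shape[0],400*k:400*k+400]=im[:, :400]
cv2.imwrite("pics/fit1.png",a)
E
python3 fit1.py
```

```text
('scene', 'top') new_jar [ 463.7 -207.6] yaw 0.0 err 140.4
('scene', 'top') new_lancet [ 465. -213.] yaw -0.132 err 204.7
('scene', 'top') new_ampoule [ 461.9 -210.9] yaw -0.077 err 139.3
('scene', 'top') new_capillary [ 464.5 -210. ] yaw -0.144 err 124.3
('scene',) new_jar [ 465.1 -206.5] yaw -0.017 err 82.0
('scene',) new_lancet [ 465.1 -213.4] yaw -0.158 err 99.2
('scene',) new_ampoule [ 463.2 -210.1] yaw -0.08 err 83.9
('scene',) new_capillary [ 466.7 -211.8] yaw -0.244 err 64.1
('top',) new_jar [ 462.3 -209.6] yaw 0.039 err 56.7
('top',) new_lancet [ 464.2 -211.9] yaw -0.072 err 96.1
('top',) new_ampoule [ 461.  -213.2] yaw -0.077 err 45.2
('top',) new_capillary [ 463.  -207.6] yaw -0.094 err 39.1
('scene', 'top') jar_bin [496.7 232.1] yaw 0.096 err 201.2
('scene', 'top') lancet_bin [507.3 125.5] yaw 0.106 err 110.7
('scene', 'top') ampoule_bin [490.4 342.6] yaw 0.093 err 117.6
('scene', 'top') capillary_bin [514.7  16.3] yaw 0.086 err 180.2
('scene',) jar_bin [498.3 231.2] yaw 0.09 err 110.6
('scene',) lancet_bin [508.  123.3] yaw 0.107 err 39.4
('scene',) ampoule_bin [490.8 340.8] yaw 0.104 err 49.9
('scene',) capillary_bin [511.5  15.1] yaw 0.086 err 65.4
('top',) jar_bin [494.8 231.4] yaw 0.103 err 82.4
('top',) lancet_bin [507.1 126. ] yaw 0.105 err 48.1
('top',) ampoule_bin [490.3 342.9] yaw 0.09 err 57.3
('top',) capillary_bin [515.6  16.9] yaw 0.082 err 94.0
```

View pics/fit1.png

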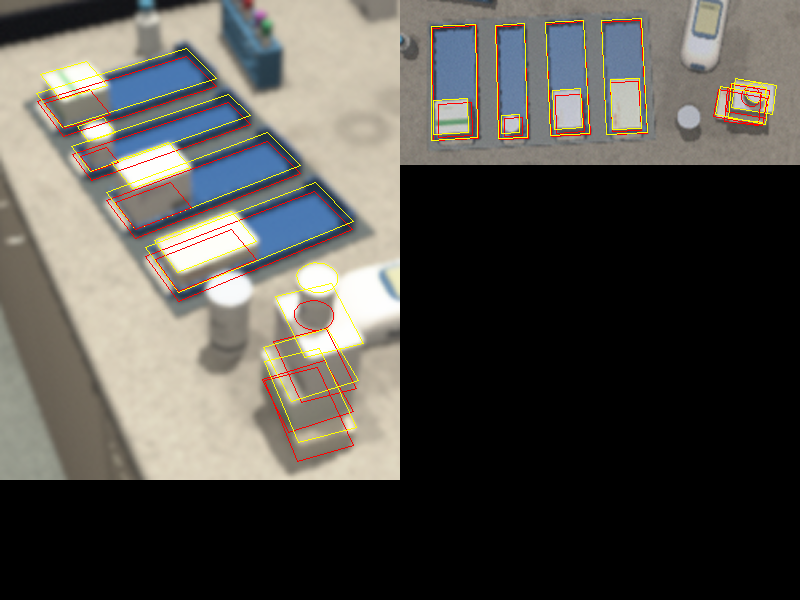

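```bash
cat >> fit1.py <<'E'
a=np.zeros((600,800,3),np.uint8)
for k,(c,r) in enumerate((("scene",(310,218,365,300)),("top",(372,192,427,240)))):
    s=400/(r[2]-r[0]); im=cv2.resize(D[c,"im"][r[1]:r[3],r[0]:r[2]],None,fx=s,fy=s,interpolation=cv2.INTER_CUBIC)
    for b in lines[c][:4]:
        q=((proj(c,b)-r[:2]+.5)*s).astype(np.int32); N=len(q)//2
        cv2.polylines(im,[q[:N]],True,(0,0,255)); cv2.polylines(im,[q[N:]],True,(0,160,255))
    im=im[:600]; a[:im.shape[0],400*k:400*k+400]=im[:, :400]
cv2.imwrite("pics/fit2.png",a)
E
python3 fit1.py >/dev/null
```

```text
(no output)
```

View pics/fit2.png

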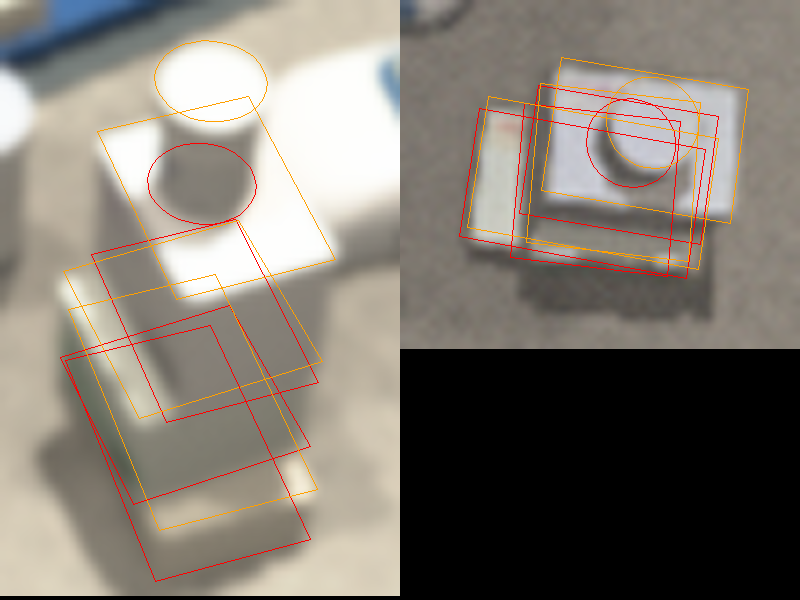

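```bash
cat > go.py <<'E'
import sys,numpy as np
from scipy.spatial.transform import Rotation as Ro
from cell import get_obs
# waypoints: x,y,z,jawyaw[,maxstep] ... ; prints rows in tool frame (pure targets, chained)
o=get_obs(); p=np.array(o["ee_pos"]); q=o["orientation"]; R=Ro.from_quat([q[1],q[2],q[3],q[0]])
print("t",round(o["clock"],2),"p",np.round(p,1),"w",round(o["grip_width"],1),"F",np.round(o["wrist_force"],1),"j1,6",np.round(np.array(o["joint_pos"])[[0,5]],2), "jaw",round(np.arctan2(*R.as_matrix()[[1,0],1]),3),"tilt",np.round(R.as_matrix()[:2,2],3))
for a in sys.argv[1:]:
    v=[float(s) for s in a.split(",")]; t=np.array(v[:3]); st=v[4] if len(v)>4 else 52
    c,s=np.cos(v[3]),np.sin(v[3]); G=[Ro.from_matrix(np.array([[k*s,k*c,0],[-k*c,k*s,0],[0,0,-1]])) for k in(1,-1)]
    G=min(G,key=lambda g:(R.inv()*g).magnitude()); w=(R.inv()*G).as_rotvec()
    n=int(max(np.ceil(np.linalg.norm(t-p)/st),np.ceil(np.linalg.norm(w)/.17),1)); d=(t-p)/n
    for i in range(n):
        print(np.round(R.inv().apply(d),0 if n>1 else 1).tolist()+np.round(w/n,3).tolist()); R=R*Ro.from_rotvec(w/n)
    p=t; R=G
E
python3 go.py 464,-208,250,-0.1
```

```text
t 2.0 p [137.7 558.3 233. ] w 90.8 F [ 0.  -0.2 -0.2] j1,6 [ 1.31 -0.02] jaw 1.329 tilt [0. 0.]Traceback (most recent call last):
  File "go.py", line 9, in <module>
    c,s=np.cos(v[3]),np.sin(v[3]); G=[Ro.from_matrix(np.array([[k*s,k*c,0],[-k*c,k*s,0],[0,0,-1]])) for k in(1,-1)]
                                      ~~~~~~~~~~~~~~^^^^^^^^^^^^^^^^^^^^^^^^^^^^^^^^^^^^^^^^^^^^^^^
  File "scipy/spatial/transform/_rotation.pyx", line 1143, in scipy.spatial.transform._rotation.Rotation.from_matrix
ValueError: Non-positive determinant (left-handed or null coordinate frame) in rotation matrix 0: [[-0.09983342  0.99500417  0.        ]
 [-0.99500417 -0.09983342  0.        ]
 [ 0.          0.         -1.        ]].
```

```bash
sed -i 's/\[\[k\*s,k\*c,0\],\[-k\*c,k\*s,0\]/[[-k*s,k*c,0],[k*c,k*s,0]/' go.py; python3 go.py 464,-208,250,-0.1
```

```text
t 2.0 p [137.7 558.3 233. ] w 90.8 F [ 0.  -0.2 -0.2] j1,6 [ 1.31 -0.02] jaw 1.329 tilt [0. 0.]
[-29.0, -39.0, -1.0, 0.0, -0.0, 0.084]
[-33.0, -37.0, -1.0, 0.0, -0.0, 0.084]
[-36.0, -34.0, -1.0, 0.0, -0.0, 0.084]
[-38.0, -31.0, -1.0, 0.0, -0.0, 0.084]
[-41.0, -27.0, -1.0, 0.0, -0.0, 0.084]
[-43.0, -24.0, -1.0, 0.0, -0.0, 0.084]
[-45.0, -20.0, -1.0, 0.0, -0.0, 0.084]
[-46.0, -16.0, -1.0, 0.0, -0.0, 0.084]
[-47.0, -12.0, -1.0, 0.0, -0.0, 0.084]
[-48.0, -8.0, -1.0, 0.0, -0.0, 0.084]
[-49.0, -4.0, -1.0, 0.0, -0.0, 0.084]
[-49.0, -0.0, -1.0, 0.0, -0.0, 0.084]
[-49.0, 4.0, -1.0, 0.0, -0.0, 0.084]
[-48.0, 8.0, -1.0, 0.0, -0.0, 0.084]
[-47.0, 12.0, -1.0, 0.0, -0.0, 0.084]
[-46.0, 16.0, -1.0, 0.0, -0.0, 0.084]
[-45.0, 20.0, -1.0, 0.0, -0.0, 0.084]
```

jog_arm:
  steps:
    - [[-29, -39, -2, 0, 0, 0.084, 91], [-33, -37, -2, 0, 0, 0.084, 91], [-36, -34, -2, 0, 0, 0.084, 91], [-38, -31, -2, 0, 0, 0.084, 91], [-41, -27, -2, 0, 0, 0.084, 91]]
  force: 10

```text
clock: 2.62
ee_pos: [234.6, 328.3, 242.4]
orientation: [0.001, 0.329, 0.944, 0.001]
wrist_force: [0.8, -0.9, 0.4]
grip_width: 91.3
```

jog_arm:
  steps:
    - [[-43, -24, -2, 0, 0, 0.084, 91], [-45, -20, -2, 0, 0, 0.084, 91], [-46, -16, -2, 0, 0, 0.084, 91], [-47, -12, -2, 0, 0, 0.084, 91], [-48, -8, -2, 0, 0, 0.084, 91]]

```text
clock: 3.25
ee_pos: [330.2, 95.3, 254.0]
orientation: [0.002, 0.523, 0.852, 0.004]
wrist_force: [1.6, 0.4, 1.1]
grip_width: 90.7
```

```bash
python3 go.py 464,-208,250,-0.1
```

```text
t 3.25 p [330.2  95.3 254. ] w 90.7 F [1.6 0.4 1.1] j1,6 [ 0.25 -0.22] jaw 0.47 tilt [0.008 0.004]
[-47.0, -3.0, 1.0, 0.001, -0.0, 0.081]
[-47.0, 1.0, 1.0, 0.001, -0.0, 0.081]
[-47.0, 5.0, 1.0, 0.001, -0.0, 0.081]
[-47.0, 9.0, 1.0, 0.001, -0.0, 0.081]
[-46.0, 13.0, 1.0, 0.001, -0.0, 0.081]
[-44.0, 16.0, 1.0, 0.001, -0.0, 0.081]
[-43.0, 20.0, 1.0, 0.001, -0.0, 0.081]
```

Tracking is good (about 92%).

jog_arm:
  steps:
    - [[-48, -3, 1, 0.001, 0, 0.082, 91], [-48, 1, 1, 0.001, 0, 0.082, 91], [-48, 5, 1, 0.001, 0, 0.082, 91], [-48, 9, 1, 0.001, 0, 0.082, 91], [-47, 13, 1, 0.001, 0, 0.082, 91]]

```text
clock: 3.88
ee_pos: [427.5, -135.6, 250.8]
orientation: [0.002, 0.692, 0.722, 0.004]
wrist_force: [0.9, 0.4, 0.5]
grip_width: 91.1
```

jog_arm:
  steps:
    - [[-44, 16, 1, 0.001, 0, 0.082, 91], [-43, 20, 1, 0.001, 0, 0.082, 91], [0, 0, 0, 0, 0, 0, 91]]

```text
clock: 4.25
ee_pos: [465.4, -228.6, 248.5]
orientation: [0.002, 0.752, 0.659, 0.004]
wrist_force: [-0.4, 0.5, 0.5]
grip_width: 90.9
```

```bash
python3 go.py 464,-208,220,-0.1 464,-208,167,-0.1,27
```

```text
t 4.25 p [ 465.4 -228.6  248.5] w 90.9 F [-0.4  0.5  0.5] j1,6 [-0.48 -0.35] jaw -0.131 tilt [0.008 0.003]
[20.2, -4.3, 28.5, 0.008, -0.004, -0.031]
[0.0, 0.0, 26.0, 0.0, 0.0, 0.0]
[0.0, 0.0, 26.0, 0.0, 0.0, 0.0]
```

jog_arm:
  steps:
    - [[20.2, -4.3, 20, 0.008, -0.004, -0.031, 91], [0, 0, 0, 0, 0, 0, 91]]

```text
clock: 4.5
ee_pos: [463.3, -207.2, 228.1]
orientation: [-0.001, 0.741, 0.671, -0.0]
wrist_force: [0.6, -0.8, -0.2]
grip_width: 90.8
```

```bash
python3 go.py 464,-208,167,-0.1,27
```

```text
t 4.5 p [ 463.3 -207.2  228.1] w 90.8 F [ 0.6 -0.8 -0.2] j1,6 [-0.44 -0.34] jaw -0.099 tilt [-0.001  0.001]
[-0.0, 0.0, 20.0, -0.0, -0.0, 0.0]
[-0.0, 0.0, 20.0, -0.0, -0.0, 0.0]
[-0.0, 0.0, 20.0, -0.0, -0.0, 0.0]
```

jog_arm:
  steps:
    - [[0, 0, 22, 0, 0, 0, 91], [0, 0, 22, 0, 0, 0, 91], [0, 0, 17, 0, 0, 0, 80], [0, 0, 0, 0, 0, 0, 60], [0, 0, 0, 0, 0, 0, 46]]

```text
clock: 5.12
ee_pos: [465.3, -207.2, 171.4]
orientation: [0.004, 0.74, 0.672, 0.002]
wrist_force: [0.1, 0.4, 0.5]
grip_width: 63.7
```

jog_arm:
  steps:
    - [[0, 0, 0, 0, 0, 0, 40], [0, 0, 0, 0, 0, 0, 36], [0, 0, 0, 0, 0, 0, 32], [0, 0, 0, 0, 0, 0, 26]]
  force: 8

```text
clock: 5.62
ee_pos: [466.2, -207.6, 173.8]
orientation: [0.006, 0.74, 0.673, 0.002]
wrist_force: [-0.0, 0.3, -0.6]
grip_width: 33.1
```

jog_arm:
  steps:
    - [[0, 0, -6, 0, 0, 0, 26], [0, 0, -20, 0, 0, 0, 26], [0, 0, -25, 0, 0, 0, 26], [0, 0, 0, 0, 0, 0, 26]]

```text
clock: 6.12
ee_pos: [465.6, -207.3, 226.5]
orientation: [0.006, 0.74, 0.673, 0.002]
wrist_force: [-0.0, 0.3, 0.0]
grip_width: 33.4
```

```bash
python3 - <<'E'
from h import *
im=capture("scene"); cv2.imwrite("pics/lift.png",cv2.resize(im[150:310,240:400],(480,480)))
E
python3 go.py 482,231,190,0.095,48
```

```text
t 6.17 p [ 464.8 -207.   225.2] w 33.2 F [ 0.3  1.  -0.3] j1,6 [-0.44 -0.35] jaw -0.095 tilt [ 0.009 -0.005]
[44.0, -2.0, 3.0, 0.001, 0.0, -0.019]
[44.0, -2.0, 3.0, 0.001, 0.0, -0.019]
[44.0, -1.0, 3.0, 0.001, 0.0, -0.019]
[44.0, 0.0, 3.0, 0.001, 0.0, -0.019]
[44.0, 1.0, 3.0, 0.001, 0.0, -0.019]
[44.0, 2.0, 3.0, 0.001, 0.0, -0.019]
[44.0, 3.0, 3.0, 0.001, 0.0, -0.019]
[44.0, 3.0, 3.0, 0.001, 0.0, -0.019]
[44.0, 4.0, 3.0, 0.001, 0.0, -0.019]
[44.0, 5.0, 4.0, 0.001, 0.0, -0.019]
```

View pics/lift.png

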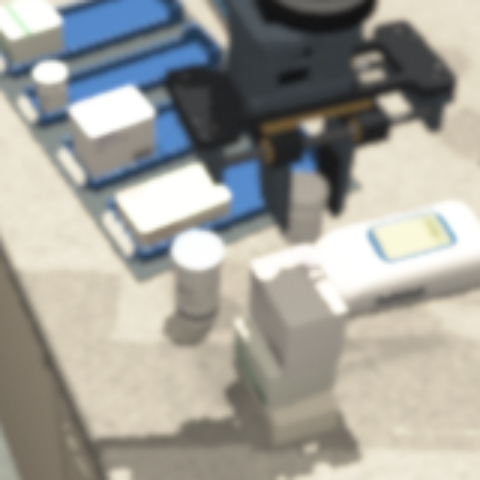

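jog_arm:
  steps:
    - [[25, -1, 2, 0.002, 0, -0.019, 26], [44, -2, 3, 0.002, 0, -0.019, 26], [46, -1, 3, 0.001, 0, -0.019, 26], [46, 0, 3, 0.001, 0, -0.019, 26], [46, 1, 3, 0.001, 0, -0.019, 26]]

```text
clock: 6.8
ee_pos: [470.5, 3.3, 204.1]
orientation: [-0.001, 0.709, 0.706, -0.004]
wrist_force: [-0.3, -0.8, -0.3]
grip_width: 32.9
```

jog_arm:
  steps:
    - [[46, 2, 3, 0.001, 0, -0.019, 26], [46, 3, 3, 0.001, 0, -0.019, 26], [46, 3, 3, 0.001, 0, -0.019, 26], [30, 4, 3, 0, 0, -0.019, 26]]

```text
clock: 7.3
ee_pos: [475.4, 177.4, 185.9]
orientation: [-0.005, 0.68, 0.733, -0.008]
wrist_force: [-0.4, -0.1, -1.0]
grip_width: 32.8
```

```bash
python3 go.py 482,231,120,0.095,40
```

```text
t 7.3 p [475.4 177.4 185.9] w 32.8 F [-0.4 -0.1 -1. ] j1,6 [0.33 0.26] jaw 0.076 tilt [-0.018 -0.005]
[18.0, 4.0, 22.0, -0.006, 0.001, -0.006]
[18.0, 4.0, 22.0, -0.006, 0.001, -0.006]
[18.0, 4.0, 22.0, -0.006, 0.001, -0.006]
```

jog_arm:
  steps:
    - [[18, 4, 22, -0.006, 0.001, -0.006, 26], [18, 4, 22, -0.006, 0.001, -0.006, 26], [14, 3, 15, -0.006, 0.001, -0.006, 26], [0, 0, 0, 0, 0, 0, 26]]

```text
clock: 7.8
ee_pos: [478.3, 230.8, 119.7]
orientation: [-0.002, 0.671, 0.741, -0.004]
wrist_force: [0.2, 0.0, -0.0]
grip_width: 33.0
```

```bash
python3 go.py 482,231,55,0.095,20; python3 go.py 482,231,80,0.095,90|tail -1
```

```text
t 7.8 p [478.3 230.8 119.7] w 33.0 F [ 0.2  0.  -0. ] j1,6 [0.43 0.33] jaw 0.099 tilt [-0.008 -0.004]
[0.0, 1.0, 16.0, -0.002, 0.001, 0.001]
[0.0, 1.0, 16.0, -0.002, 0.001, 0.001]
[-0.0, 1.0, 16.0, -0.002, 0.001, 0.001]
[-0.0, 1.0, 16.0, -0.002, 0.001, 0.001]
[-0.0, 4.0, 39.6, -0.008, 0.003, 0.004]
```

jog_arm:
  steps:
    - [[0, 1, 20, -0.002, 0.001, 0, 26], [0, 1, 20, -0.003, 0.001, 0, 26], [0, 1, 15, -0.003, 0.001, 0, 26], [0, 0, 6, 0, 0, 0, 26], [0, 0, 2, 0, 0, 0, 26]]

```text
clock: 8.43
ee_pos: [481.1, 228.3, 55.9]
orientation: [0.0, 0.672, 0.741, -0.001]
wrist_force: [0.6, 0.3, 0.1]
grip_width: 33.1
```

```bash
python3 go.py 482,231,46.3,0.095,90
python3 - <<'E'
from h import *
im=capture("scene"); cv2.imwrite("pics/place.png",cv2.resize(im[120:220,210:330],(720,600),interpolation=cv2.INTER_CUBIC))
E
```

```text
t 8.43 p [481.1 228.3  55.9] w 33.1 F [0.6 0.3 0.1] j1,6 [0.42 0.33] jaw 0.097 tilt [-0.    -0.001]
[2.6, 1.1, 9.6, -0.0, 0.001, 0.002]
```

View pics/place.png

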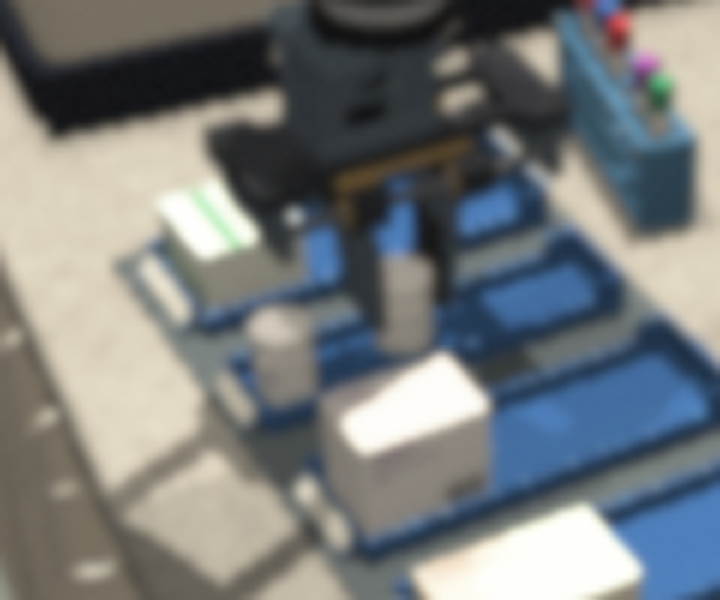

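jog_arm:
  steps:
    - [[2.6, 1, 5, 0, 0, 0, 26], [0, 0, 2.5, 0, 0, 0, 26], [0, 0, 2, 0, 0, 0, 26], [0, 0, 1.5, 0, 0, 0, 26]]

```text
clock: 8.98
ee_pos: [482.6, 231.6, 45.9]
orientation: [0.001, 0.672, 0.741, 0.001]
wrist_force: [-2.5, 0.2, 9.3]
grip_width: 33.3
```

jog_arm:
  steps:
    - [[0, 0, 0, 0, 0, 0, 36], [0, 0, 0, 0, 0, 0, 42], [0, 0, 0, 0, 0, 0, 50], [0, 0, -15, 0, 0, 0, 52], [0, 0, -35, 0, 0, 0, 52]]

```text
clock: 9.6
ee_pos: [481.2, 230.9, 95.7]
orientation: [-0.0, 0.672, 0.741, -0.002]
wrist_force: [-0.2, -0.5, 0.3]
grip_width: 52.2
```

jog_arm:
  steps:
    - [[0, 0, -50, 0, 0, 0, 91], [0, 0, -50, 0, 0, 0, 91], [0, 0, -30, 0, 0, 0, 91]]

```text
clock: 9.98
ee_pos: [481.5, 231.2, 233.1]
orientation: [0.0, 0.672, 0.741, -0.0]
wrist_force: [-0.2, -0.9, -0.3]
grip_width: 79.4
```

```bash
cat > chk.py <<'E'
import sys
from h import *
n,items=sys.argv[1],sys.argv[2:]
for c in("scene","top"):
    capture(c)
    for i in items: print(c,i,[(np.round(r["point"]).tolist(),round(r["score"],2)) for r in recognise(c,i)[:3]])
E
python3 chk.py x new_jar new_lancet; python3 go.py 465,-213,215,-0.1,50
```

```text
scene new_jar [([478.0, 218.0, 39.0], 0.42), ([455.0, -256.0, 27.0], 0.41)]
scene new_lancet [([457.0, -226.0, 131.0], 0.86)]
top new_jar []
top new_lancet [([463.0, -205.0, 138.0], 0.8)]
t 10.28 p [480.  230.5 228.2] w 91.0 F [-0.2 -0.3 -0.7] j1,6 [0.43 0.33] jaw 0.097 tilt [-0.006 -0.004]
[-49.0, -6.0, 2.0, -0.001, 0.0, 0.022]
[-49.0, -5.0, 2.0, -0.001, 0.0, 0.022]
[-49.0, -4.0, 2.0, -0.001, 0.0, 0.022]
[-49.0, -3.0, 2.0, -0.001, 0.0, 0.022]
[-49.0, -2.0, 2.0, -0.001, 0.0, 0.022]
[-49.0, -1.0, 2.0, -0.001, 0.0, 0.022]
[-49.0, 0.0, 2.0, -0.001, 0.0, 0.022]
[-49.0, 1.0, 2.0, -0.001, 0.0, 0.022]
[-49.0, 2.0, 1.0, -0.001, 0.0, 0.022]
```

jog_arm:
  steps:
    - [[-30, -5, 2, 0, 0, 0.022, 91], [-49, -5, 2, 0, 0, 0.022, 91], [-50, -4, 2, 0, 0, 0.022, 91], [-50, -3, 2, 0, 0, 0.022, 91], [-50, -2, 2, 0, 0, 0.022, 91]]

```text
clock: 10.9
ee_pos: [468.9, -3.3, 211.7]
orientation: [-0.005, 0.71, 0.704, -0.01]
wrist_force: [0.9, -0.5, -0.4]
grip_width: 91.1
```

jog_arm:
  steps:
    - [[-50, -1, 2, 0, 0, 0.022, 91], [-50, 0, 2, 0, 0, 0.022, 91], [-50, 1, 2, 0, 0, 0.022, 91], [-35, 2, 2, 0, 0, 0.022, 91]]

```text
clock: 11.4
ee_pos: [459.0, -194.3, 198.9]
orientation: [-0.01, 0.742, 0.67, -0.013]
wrist_force: [0.4, 0.1, -0.3]
grip_width: 90.9
```

```bash
cat > ref.py <<'E'
# refit one stack box from fresh masks: name z0 z1 lx ly x y yaw
import sys
from h import *
from scipy.optimize import minimize
n=sys.argv[1]; z0,z1,lx,ly,x,y,a=map(float,sys.argv[2:9])
R={"scene":(290,205,390,315),"top":(360,180,450,255)}
cams=sys.argv[9].split(",") if len(sys.argv)>9 else["scene","top"]; M={}
for c in cams:
    im=capture(c); r=cut_out(c,n)
    best=max(r,key=lambda q:-np.hypot(*(np.argwhere(q["pixels"]).mean(0)[::-1]-proj(c,[x,y,(z0+z1)/2])[0])))
    M[c]=best["pixels"][R[c][1]:R[c][3],R[c][0]:R[c][2]].astype(float); print(c,round(best["score"],2),M[c].sum())
for cs in [cams]+[[c] for c in cams]:
    f=lambda p:sum(np.abs(sil(c,box(p[0],p[1],p[2]/50,lx,ly,z0,z1),R[c])-M[c]).sum() for c in cs)
    p=np.array([x,y,a*50])
    for k in(8,3,1): 
        s=np.vstack([p]+[p+np.eye(3)[i]*k for i in range(3)]); r=minimize(f,p,method="Nelder-Mead",options=dict(initial_simplex=s,maxiter=120)); p=r.x
    print(cs,np.round(p[:2],1),round(p[2]/50,3),round(r.fun,1))
E
python3 ref.py new_lancet 73 133 52 72 465 -213 -.1; python3 go.py 465,-213,160,-0.1,50
```

```text
scene 0.86 1041.0
top 0.46 0.0
['scene', 'top'] [ 466.2 -214.4] -0.123 726.8
['scene'] [ 466.  -213.9] -0.111 88.2
['top'] [ 442.  -208.4] 0.652 574.8
t 11.6 p [ 459.4 -192.6  199.1] w 91.5 F [ 0.3 -0.1  0.7] j1,6 [-0.41 -0.3 ] jaw -0.1 tilt [-0.032 -0.002]
[-19.6, 8.9, 39.0, -0.031, 0.005, -0.0]
```

jog_arm:
  steps:
    - [[-19.5, 9, 20, -0.03, 0.005, 0.01, 91], [0, 0, 5, 0, 0, 0, 91]]

```text
clock: 11.85
ee_pos: [465.9, -210.7, 172.9]
orientation: [-0.001, 0.744, 0.668, -0.0]
wrist_force: [0.4, 1.4, 0.1]
grip_width: 91.2
```

```bash
python3 go.py 466,-213,118,-0.11,200
```

```text
t 11.85 p [ 465.9 -210.7  172.9] w 91.2 F [0.4 1.4 0.1] j1,6 [-0.45 -0.34] jaw -0.108 tilt [-0.002  0.001]
[-2.3, 0.5, 54.9, -0.002, -0.001, 0.002]
```

jog_arm:
  steps:
    - [[-2, 0.5, 20, 0, 0, 0, 91], [0, 0, 20, 0, 0, 0, 91], [0, 0, 14, 0, 0, 0, 76], [0, 0, 0, 0, 0, 0, 64], [0, 0, 0, 0, 0, 0, 58]]
  force: 12

```text
clock: 12.48
ee_pos: [466.8, -207.1, 118.3]
orientation: [-0.002, 0.742, 0.67, 0.0]
wrist_force: [-0.3, -0.3, 0.3]
grip_width: 64.1
```

jog_arm:
  steps:
    - [[0, 0, 0, 0, 0, 0, 54], [0, 0, 0, 0, 0, 0, 50], [0, 0, 0, 0, 0, 0, 44], [0, 0, 0, 0, 0, 0, 44]]

```text
clock: 12.98
ee_pos: [467.6, -207.4, 119.9]
orientation: [-0.001, 0.742, 0.67, 0.001]
wrist_force: [-0.6, 0.9, -1.3]
grip_width: 52.6
```

jog_arm:
  steps:
    - [[0, 0, -5, 0, 0, 0, 44], [0, 0, -20, 0, 0, 0, 44], [0, 0, -20, 0, 0, 0, 44], [0, 0, 0, 0, 0, 0, 44]]

```text
clock: 13.48
ee_pos: [467.5, -207.7, 166.5]
orientation: [-0.001, 0.742, 0.67, 0.001]
wrist_force: [-0.4, 0.1, -1.2]
grip_width: 52.4
```

```bash
python3 go.py 548,130,150,-1.47,46;python3 - <<'E'
from h import *
im=capture("scene"); im2=capture("top")
cv2.imwrite("pics/lift2.png",np.hstack([cv2.resize(im[180:310,270:400],(390,390)),cv2.resize(im2[170:260,350:440],(390,390))]))
E
```

```text
t 13.47 p [ 467.5 -207.7  166.5] w 52.4 F [-0.4  0.1 -1.2] j1,6 [-0.44 -0.34] jaw -0.102 tilt [0.    0.002]
[38.0, 5.0, 2.0, -0.0, -0.0, 0.152]
[39.0, -1.0, 2.0, -0.0, -0.0, 0.152]
[38.0, -7.0, 2.0, -0.0, -0.0, 0.152]
[37.0, -12.0, 2.0, -0.0, -0.0, 0.152]
[34.0, -18.0, 2.0, -0.0, -0.0, 0.152]
[31.0, -23.0, 2.0, -0.0, -0.0, 0.152]
[27.0, -27.0, 2.0, -0.0, -0.0, 0.152]
[23.0, -31.0, 2.0, -0.0, -0.0, 0.152]
[18.0, -34.0, 2.0, -0.0, -0.0, 0.152]
```

View pics/lift2.png

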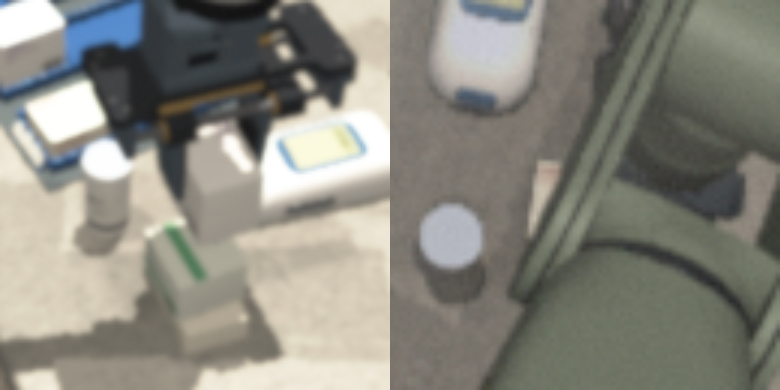

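jog_arm:
  steps:
    - [[25, 3, 0, 0, 0, 0.1, 44], [38, 1, 0, 0, 0, 0.15, 44], [40, -4, 0, 0, 0, 0.15, 44], [40, -9, 0, 0, 0, 0.15, 44], [38, -15, 0, 0, 0, 0.15, 44]]

```text
clock: 14.2
ee_pos: [512.9, -25.4, 160.1]
orientation: [-0.005, 0.932, 0.361, -0.005]
wrist_force: [0.6, 0.3, -0.1]
grip_width: 52.4
```

```bash
python3 go.py 548,130,150,-1.47,46
```

```text
t 14.2 p [512.9 -25.4 160.1] w 52.4 F [ 0.6  0.3 -0.1] j1,6 [-0.07  0.75] jaw -0.831 tilt [-0.012  0.005]
[33.0, -23.0, 3.0, -0.003, 0.002, 0.16]
[29.0, -28.0, 3.0, -0.003, 0.002, 0.16]
[24.0, -32.0, 3.0, -0.003, 0.002, 0.16]
[18.0, -35.0, 3.0, -0.003, 0.002, 0.16]
```

jog_arm:
  steps:
    - [[33, -23, 2, -0.003, 0.002, 0.16, 44], [29, -28, 2, -0.003, 0.002, 0.16, 44], [24, -32, 3, -0.003, 0.002, 0.16, 44], [10, -22, 3, -0.003, 0.002, 0.14, 44], [0, 0, 0, 0, 0, 0, 44]]

```text
clock: 14.82
ee_pos: [542.8, 122.6, 144.0]
orientation: [0.002, 0.999, 0.052, -0.005]
wrist_force: [0.3, -0.7, -0.6]
grip_width: 52.3
```

```bash
python3 go.py 548,130,100,-1.47,26
```

```text
t 14.82 p [542.8 122.6 144. ] w 52.3 F [ 0.3 -0.7 -0.6] j1,6 [0.2  1.67] jaw -1.468 tilt [-0.009 -0.004]
[3.0, -3.0, 22.0, 0.001, 0.005, 0.001]
[3.0, -3.0, 22.0, 0.001, 0.005, 0.001]
```

jog_arm:
  steps:
    - [[3, -4, 22, 0.001, 0.005, 0, 44], [3, -4, 22, 0.001, 0.005, 0, 44], [0, 0, 18, 0, 0, 0, 44], [0, 0, 0, 0, 0, 0, 44]]

```text
clock: 15.32
ee_pos: [545.7, 127.5, 78.2]
orientation: [0.002, 0.998, 0.055, -0.002]
wrist_force: [-0.3, -0.4, -0.1]
grip_width: 52.4
```

```bash
python3 go.py 548,130,52.5,-1.47,200;python3 - <<'E'
from h import *
a=np.zeros((500,800,3),np.uint8)
B=np.array([507.3,125.5]);t=.1;R=np.array([[np.cos(t),-np.sin(t)],[np.sin(t),np.cos(t)]])
for k,(c,r) in enumerate((("scene",(235,125,345,235)),("top",(230,145,320,250)))):
    im=capture(c); s=400/(r[2]-r[0]); im=cv2.resize(im[r[1]:r[3],r[0]:r[2]],None,fx=s,fy=s,interpolation=cv2.INTER_CUBIC)
    b=box(0,0,0,216,68,16.5,16.5); b[:,:2]=b[:,:2]@R.T+B
    q=((proj(c,b)-r[:2]+.5)*s).astype(int); cv2.polylines(im,[q],True,(0,0,255)); a[:im.shape[0],400*k:400*k+400]=im[:500]
cv2.imwrite("pics/l3.png",a)
E
```

```text
t 15.32 p [545.7 127.5  78.2] w 52.4 F [-0.3 -0.4 -0.1] j1,6 [0.21 1.67] jaw -1.461 tilt [-0.004 -0.003]
[2.7, -2.3, 25.7, 0.003, 0.005, 0.009]
```

View pics/l3.png

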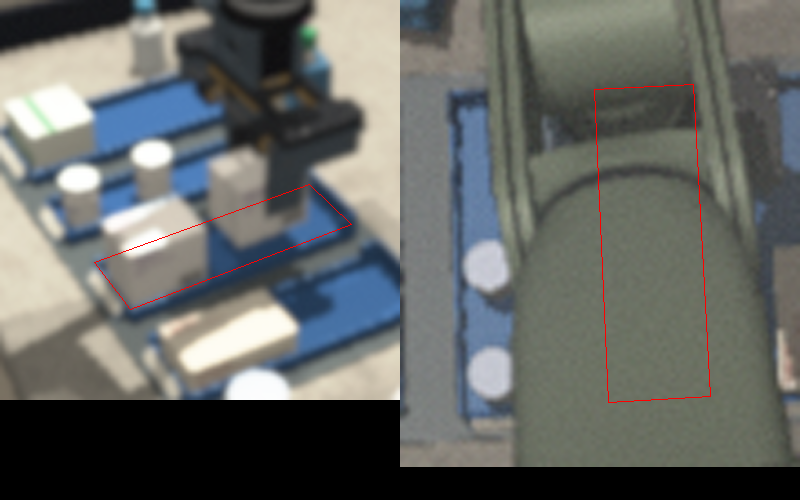

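jog_arm:
  steps:
    - [[1.5, -2, 8, 0.003, 0.005, 0.005, 44], [0, 0, 8, 0, 0, 0, 44], [0, 0, 3, 0, 0, 0, 44], [0, 0, 2, 0, 0, 0, 44], [0, 0, 1, 0, 0, 0, 44]]

```text
clock: 16.05
ee_pos: [549.8, 130.0, 58.4]
orientation: [-0.001, 0.999, 0.052, 0.004]
wrist_force: [0.5, -0.4, -0.3]
grip_width: 52.5
```

jog_arm:
  steps:
    - [[0, 0, 2.5, 0, 0, 0, 44], [0, 0, 2, 0, 0, 0, 44], [0, 0, 1.5, 0, 0, 0, 44], [0, 0, 1.5, 0, 0, 0, 44]]

```text
clock: 16.55
ee_pos: [550.5, 130.1, 51.6]
orientation: [-0.001, 0.999, 0.052, 0.005]
wrist_force: [-3.0, -0.6, 12.5]
grip_width: 52.1
```

```bash
python3 go.py
```

```text
t 16.55 p [550.5 130.1  51.6] w 52.1 F [-3.  -0.6 12.5] j1,6 [0.21 1.68] jaw -1.466 tilt [0.01  0.002]
```

jog_arm:
  steps:
    - [[0, 0, 0, 0, 0, 0, 55], [0, 0, 0, 0, 0, 0, 62], [0, 0, 0, 0, 0, 0, 68], [0, 0, -15, 0, 0, 0, 68], [0, 0, -40, 0, 0, 0, 70]]

```text
clock: 17.18
ee_pos: [548.0, 129.7, 105.9]
orientation: [-0.0, 0.999, 0.052, 0.002]
wrist_force: [1.2, -0.5, 0.2]
grip_width: 69.7
```

jog_arm:
  steps:
    - [[0, 0, -50, 0, 0, 0, 80], [-10, 15, -15, 0, 0, 0, 91]]

```text
clock: 17.42
ee_pos: [540.9, 114.2, 176.2]
orientation: [-0.001, 0.999, 0.053, 0.005]
wrist_force: [0.4, -0.5, 0.3]
grip_width: 87.4
```

```bash
python3 chk.py x new_lancet; python3 go.py 462,-211,165,-0.085,46
```

```text
scene new_lancet [([537.0, 108.0, 54.0], 0.67)]
top new_lancet [([458.0, 242.0, 5.0], 0.3)]
t 17.62 p [538.1 113.1 171.5] w 91.2 F [-0.5 -0.3 -0.3] j1,6 [0.19 1.65] jaw -1.467 tilt [0. 0.]
[-12.0, 35.0, 1.0, 0.0, -0.0, -0.154]
[-17.0, 33.0, 1.0, 0.0, -0.0, -0.154]
[-22.0, 30.0, 1.0, 0.0, -0.0, -0.154]
[-26.0, 26.0, 1.0, 0.0, -0.0, -0.154]
[-30.0, 22.0, 1.0, 0.0, -0.0, -0.154]
[-33.0, 17.0, 1.0, 0.0, -0.0, -0.154]
[-35.0, 11.0, 1.0, 0.0, -0.0, -0.154]
[-37.0, 6.0, 1.0, 0.0, -0.0, -0.154]
[-37.0, 0.0, 1.0, 0.0, -0.0, -0.154]
```

jog_arm:
  steps:
    - [[-10, 28, 1, 0, 0, -0.12, 91], [-16, 34, 1, 0, 0, -0.154, 91], [-22, 31, 1, 0, 0, -0.154, 91], [-26, 27, 1, 0, 0, -0.154, 91], [-30, 23, 1, 0, 0, -0.154, 91]]

```text
clock: 18.25
ee_pos: [493.5, -64.8, 156.7]
orientation: [-0.004, 0.907, 0.421, -0.007]
wrist_force: [0.4, 0.1, -0.3]
grip_width: 90.7
```

```bash
python3 go.py 462,-211,165,-0.085,46
```

```text
t 18.25 p [493.5 -64.8 156.7] w 90.7 F [ 0.4  0.1 -0.3] j1,6 [-0.15  0.55] jaw -0.702 tilt [-0.017  0.002]
[-33.0, 18.0, -2.0, -0.004, 0.001, -0.154]
[-35.0, 12.0, -2.0, -0.004, 0.001, -0.154]
[-37.0, 7.0, -2.0, -0.004, 0.001, -0.154]
[-37.0, 1.0, -2.0, -0.004, 0.001, -0.154]
```

jog_arm:
  steps:
    - [[-33, 18, -2, -0.004, 0.001, -0.154, 91], [-35, 12, -2, -0.004, 0.001, -0.154, 91], [-37, 7, -2, -0.004, 0.001, -0.154, 91], [-22, 1, -2, -0.004, 0.001, -0.13, 91], [0, 0, 0, 0, 0, 0, 91]]

```text
clock: 18.88
ee_pos: [461.0, -200.0, 155.1]
orientation: [-0.009, 0.74, 0.673, -0.004]
wrist_force: [0.4, -0.5, 0.4]
grip_width: 90.9
```

```bash
python3 ref.py new_ampoule 28 73 64 64 462 -211 -.08; python3 go.py 462,-211,120,-0.085,200
```

```text
t 18.98 p [ 461.3 -198.7  155.3] w 91.0 F [0.1 0.7 0.1] j1,6 [-0.43 -0.34] jaw -0.093 tilt [-0.018  0.007]
[-12.4, 2.5, 35.2, -0.019, -0.006, -0.008]Traceback (most recent call last):
  File "ref.py", line 10, in <module>
    best=max(r,key=lambda q:-np.hypot(*(np.argwhere(q["pixels"]).mean(0)[::-1]-proj(c,[x,y,(z0+z1)/2])[0])))
ValueError: max() iterable argument is empty
```

```bash
cat > ov.py <<'E'
from h import *
import sys
r=(300,205,380,295); im=capture("scene"); s=7.5
im=cv2.resize(im[r[1]:r[3],r[0]:r[2]],None,fx=s,fy=s,interpolation=cv2.INTER_CUBIC)[:600]
for k in sys.argv[2:]:
    v=list(map(float,k.split(","))); q=((proj("scene",box(v[0],v[1],v[2],v[3],v[4],v[5],v[6]))-r[:2]+.5)*s).astype(int)
    cv2.polylines(im,[q[:4]],True,(0,0,255)); cv2.polylines(im,[q[4:]],True,(0,160,255))
cv2.imwrite(sys.argv[1],im)
E
python3 ov.py pics/amp.png 462,-211,-.08,64,64,28,73 464,-210,-.12,55,95,0,28
```

```text
(no output)
```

View pics/amp.png

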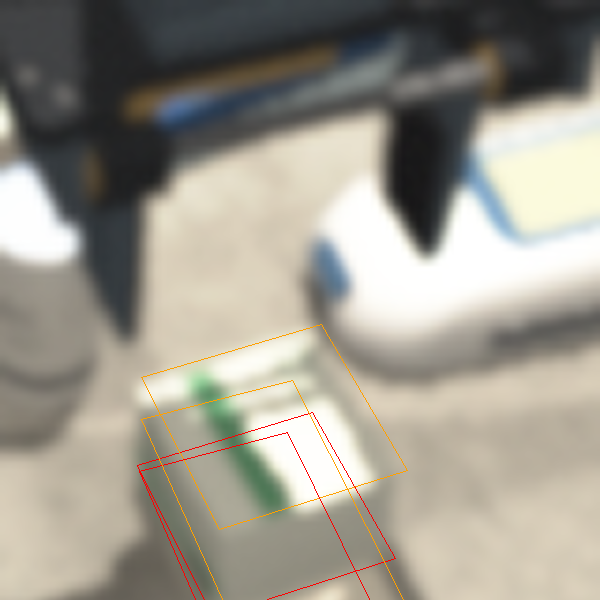

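jog_arm:
  steps:
    - [[-13, 1, 15, -0.019, -0.006, 0, 91], [0, 0, 8, 0, 0, 0, 91]]

```text
clock: 19.27
ee_pos: [462.0, -209.5, 132.0]
orientation: [0.001, 0.739, 0.674, 0.001]
wrist_force: [-0.6, 0.0, 0.7]
grip_width: 91.2
```

```bash
python3 go.py 461,-212,60,-0.085,200
```

```text
t 19.27 p [ 462.  -209.5  132. ] w 91.2 F [-0.6  0.   0.7] j1,6 [-0.45 -0.36] jaw -0.092 tilt [ 0.002 -0.   ]
[-2.6, -0.9, 72.0, 0.002, 0.0, -0.007]
```

jog_arm:
  steps:
    - [[-3, -1, 20, 0, 0, 0, 91], [-0.5, 0, 20, 0, 0, 0, 91], [-0.5, 0, 16, 0, 0, 0, 91], [0, 0, 8, 0, 0, 0, 91], [0, 0, 4, 0, 0, 0, 91]]

```text
clock: 19.9
ee_pos: [462.5, -208.6, 61.8]
orientation: [-0.0, 0.738, 0.674, 0.001]
wrist_force: [0.7, -0.0, 0.2]
grip_width: 91.1
```

```bash
python3 go.py 461,-212,60,-0.085,200
```

```text
t 19.9 p [ 462.5 -208.6   61.8] w 91.1 F [ 0.7 -0.   0.2] j1,6 [-0.45 -0.36] jaw -0.09 tilt [0.001 0.002]
[-3.5, -1.2, 1.8, 0.001, -0.002, -0.005]
```

Close gently.

jog_arm:
  steps:
    - [[-3.5, -1, 1.5, 0, 0, 0, 80], [0, 0, 0, 0, 0, 0, 72], [0, 0, 0, 0, 0, 0, 67], [0, 0, 0, 0, 0, 0, 63], [0, 0, 0, 0, 0, 0, 58]]
  force: 14

```text
clock: 20.52
ee_pos: [461.8, -212.3, 61.4]
orientation: [0.001, 0.738, 0.674, 0.002]
wrist_force: [0.2, 0.7, -0.8]
grip_width: 65.0
```

jog_arm:
  steps:
    - [[0, 0, 0, 0, 0, 0, 56], [0, 0, 0, 0, 0, 0, 56]]

```text
clock: 20.78
ee_pos: [461.8, -212.3, 61.4]
orientation: [0.001, 0.738, 0.674, 0.002]
wrist_force: [0.3, -0.0, -0.9]
grip_width: 66.0
```

jog_arm:
  steps:
    - [[0, 0, -4, 0, 0, 0, 56], [0, 0, -15, 0, 0, 0, 56], [0, 0, -35, 0, 0, 0, 56], [0, 0, -35, 0, 0, 0, 56], [0, 0, -10, 0, 0, 0, 56]]

```text
clock: 21.4
ee_pos: [461.4, -212.4, 165.4]
orientation: [0.001, 0.738, 0.674, 0.002]
wrist_force: [0.8, -0.2, -1.1]
grip_width: 65.1
```

```bash
python3 go.py 523,346,140,0.093,46;  python3 ov.py pics/amp2.png 464,-210,-.12,55,95,0,28
```

```text
t 21.4 p [ 461.4 -212.4  165.4] w 65.1 F [ 0.8 -0.2 -1.1] j1,6 [-0.46 -0.37] jaw -0.091 tilt [0.004 0.001]
[43.0, 1.0, 2.0, 0.0, -0.0, -0.014]
[43.0, 1.0, 2.0, 0.0, -0.0, -0.014]
[43.0, 2.0, 2.0, 0.0, -0.0, -0.014]
[43.0, 3.0, 2.0, 0.0, -0.0, -0.014]
[43.0, 3.0, 2.0, 0.0, -0.0, -0.014]
[43.0, 4.0, 2.0, 0.0, -0.0, -0.014]
[43.0, 4.0, 2.0, 0.0, -0.0, -0.014]
[43.0, 5.0, 2.0, 0.0, -0.0, -0.014]
[43.0, 6.0, 2.0, 0.0, -0.0, -0.014]
[43.0, 6.0, 2.0, 0.0, -0.0, -0.014]
[43.0, 7.0, 2.0, 0.0, -0.0, -0.014]
[43.0, 8.0, 2.0, 0.0, -0.0, -0.014]
[42.0, 8.0, 2.0, 0.0, -0.0, -0.014]
```

View pics/amp2.png

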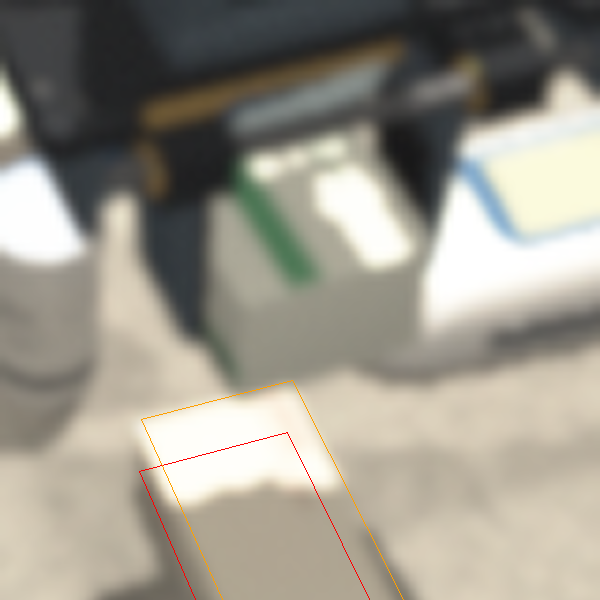

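jog_arm:
  steps:
    - [[25, 1, 2, 0, 0, -0.014, 56], [43, 1, 2, 0, 0, -0.014, 56], [45, 2, 2, 0, 0, -0.014, 56], [45, 3, 2, 0, 0, -0.014, 56], [45, 3, 2, 0, 0, -0.014, 56]]

```text
clock: 22.08
ee_pos: [481.8, -7.1, 151.6]
orientation: [-0.001, 0.716, 0.698, -0.0]
wrist_force: [1.4, 0.1, 0.1]
grip_width: 65.2
```

jog_arm:
  steps:
    - [[45, 4, 1, 0, 0, -0.014, 56], [45, 4, 1, 0, 0, -0.014, 56], [45, 5, 1, 0, 0, -0.014, 56], [45, 6, 1, 0, 0, -0.014, 56], [45, 6, 1, 0, 0, -0.014, 56]]

```text
clock: 22.7
ee_pos: [502.2, 224.8, 140.6]
orientation: [-0.004, 0.69, 0.724, -0.005]
wrist_force: [0.7, -1.3, -1.3]
grip_width: 65.6
```

```bash
python3 go.py 523,346,120,0.093,46
```

```text
t 22.7 p [502.2 224.8 140.6] w 65.6 F [ 0.7 -1.3 -1.3] j1,6 [0.4  0.35] jaw 0.048 tilt [-0.012 -0.002]
[40.0, 9.0, 7.0, -0.004, 0.0, -0.015]
[40.0, 10.0, 7.0, -0.004, 0.0, -0.015]
[40.0, 10.0, 7.0, -0.004, 0.0, -0.015]
```

jog_arm:
  steps:
    - [[40, 9, 5, -0.004, 0, -0.015, 56], [38, 10, 5, -0.004, 0, -0.015, 56], [24, 8, 5, -0.004, 0, -0.015, 56], [0, 0, 0, 0, 0, 0, 56]]

```text
clock: 23.2
ee_pos: [520.6, 333.1, 119.4]
orientation: [-0.001, 0.671, 0.741, -0.004]
wrist_force: [0.2, -0.9, -0.8]
grip_width: 65.1
```

```bash
python3 go.py 523,346,65,0.093,200
```

```text
t 23.2 p [520.6 333.1 119.4] w 65.1 F [ 0.2 -0.9 -0.8] j1,6 [0.55 0.45] jaw 0.099 tilt [-0.007 -0.005]
[12.9, 4.0, 54.3, -0.007, 0.005, 0.006]
```

jog_arm:
  steps:
    - [[7, 2, 20, -0.004, 0.003, 0.003, 56], [5, 1, 20, -0.003, 0.002, 0.003, 56], [0, 0, 14, 0, 0, 0, 56], [0, 0, 0, 0, 0, 0, 56]]

```text
clock: 23.7
ee_pos: [521.6, 340.2, 63.2]
orientation: [0.0, 0.675, 0.738, -0.003]
wrist_force: [-0.4, -0.6, -1.3]
grip_width: 65.2
```

```bash
python3 go.py 523,346,39,0.093,200;python3 - <<'E'
from h import *
B=np.array([490.4,342.6]);t=.093;R=np.array([[np.cos(t),-np.sin(t)],[np.sin(t),np.cos(t)]])
c,r="scene",(225,115,325,190)
im=capture(c); s=8; im=cv2.resize(im[r[1]:r[3],r[0]:r[2]],None,fx=s,fy=s,interpolation=cv2.INTER_CUBIC)
b=box(0,0,0,216,80,16.5,16.5); b[:,:2]=b[:,:2]@R.T+B
o=get_obs()["ee_pos"]
for b,k in((b,(0,0,255)),(box(o[0],o[1],.1,64,64,o[2]-33.4,o[2]+11.6)[4:],(0,160,255)),(box(o[0],o[1],.1,64,64,o[2]-33.4,o[2]+11.6)[:4],(0,255,0))):
    cv2.polylines(im,[((proj(c,b)-r[:2]+.5)*s).astype(int)],True,k)
cv2.imwrite("pics/a3.png",im)
E
```

```text
t 23.7 p [521.6 340.2  63.2] w 65.2 F [-0.4 -0.6 -1.3] j1,6 [0.56 0.47] jaw 0.09 tilt [-0.003 -0.004]
[5.7, 2.0, 24.2, -0.004, 0.004, -0.003]
```

View pics/a3.png

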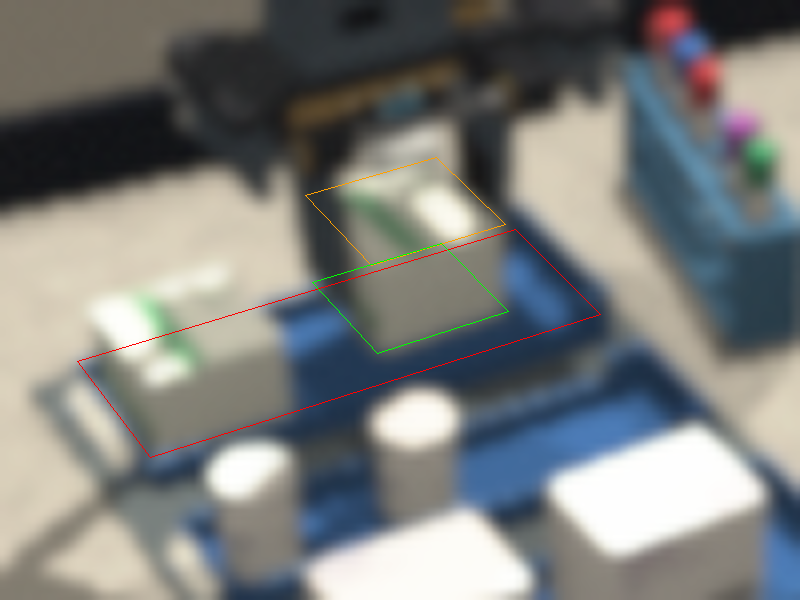

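jog_arm:
  steps:
    - [[5.5, 1, 7, -0.003, 0.004, 0, 56], [0, 0, 6, 0, 0, 0, 56], [0, 0, 3, 0, 0, 0, 56], [0, 0, 1, 0, 0, 0, 56]]

```text
clock: 24.25
ee_pos: [523.7, 346.6, 47.9]
orientation: [0.0, 0.675, 0.738, 0.002]
wrist_force: [-0.5, -0.7, -1.4]
grip_width: 65.5
```

```bash
python3 go.py 523,346,39,0.093,200
```

```text
t 24.25 p [523.7 346.6  47.9] w 65.5 F [-0.5 -0.7 -1.4] j1,6 [0.57 0.48] jaw 0.089 tilt [0.004 0.003]
[-0.5, -0.8, 8.9, 0.004, -0.003, -0.004]
```

jog_arm:
  steps:
    - [[-0.5, -1, 4, 0.004, -0.003, 0, 56], [0, 0, 2, 0, 0, 0, 56], [0, 0, 1.5, 0, 0, 0, 56], [0, 0, 1.5, 0, 0, 0, 56]]

```text
clock: 24.75
ee_pos: [522.9, 346.1, 38.6]
orientation: [0.0, 0.675, 0.738, 0.0]
wrist_force: [-2.7, 0.2, 8.0]
grip_width: 65.8
```

Contact at the expected height; release.

jog_arm:
  steps:
    - [[0, 0, 0, 0, 0, 0, 68], [0, 0, 0, 0, 0, 0, 74], [0, 0, 0, 0, 0, 0, 77], [0, 0, -12, 0, 0, 0, 77], [0, 0, -35, 0, 0, 0, 77]]

```text
clock: 25.38
ee_pos: [521.7, 345.3, 85.1]
orientation: [-0.0, 0.675, 0.738, -0.002]
wrist_force: [0.8, 0.6, 0.3]
grip_width: 77.4
```

jog_arm:
  steps:
    - [[0, 0, -40, 0, 0, 0, 91], [-20, 0, -30, 0, 0, 0, 91]]

```text
clock: 25.62
ee_pos: [524.0, 326.5, 159.1]
orientation: [-0.0, 0.674, 0.739, -0.001]
wrist_force: [0.8, 0.2, -1.1]
grip_width: 90.5
```

```bash
python3 chk.py x new_ampoule;  python3 go.py 463,-210,140,-0.1,50
```

```text
scene new_ampoule [([518.0, 321.0, 41.0], 0.86)]
top new_ampoule []
t 25.82 p [523.7 325.5 157.3] w 90.9 F [ 0.1 -0.5 -0.5] j1,6 [0.54 0.45] jaw 0.089 tilt [-0.003 -0.002]
[-48.0, -10.0, 2.0, -0.0, 0.0, 0.017]
[-48.0, -9.0, 2.0, -0.0, 0.0, 0.017]
[-48.0, -8.0, 2.0, -0.0, 0.0, 0.017]
[-48.0, -7.0, 2.0, -0.0, 0.0, 0.017]
[-49.0, -6.0, 2.0, -0.0, 0.0, 0.017]
[-49.0, -6.0, 2.0, -0.0, 0.0, 0.017]
[-49.0, -5.0, 2.0, -0.0, 0.0, 0.017]
[-49.0, -4.0, 2.0, -0.0, 0.0, 0.017]
[-49.0, -3.0, 2.0, -0.0, 0.0, 0.017]
[-49.0, -2.0, 2.0, -0.0, 0.0, 0.017]
[-49.0, -1.0, 2.0, -0.0, 0.0, 0.017]
```

jog_arm:
  steps:
    - [[-30, -8, 0, 0, 0, 0.017, 91], [-48, -9, 0, 0, 0, 0.017, 91], [-50, -8, 0, 0, 0, 0.017, 91], [-50, -7, 0, 0, 0, 0.017, 91], [-50, -6, 0, 0, 0, 0.017, 91]]

```text
clock: 26.45
ee_pos: [493.8, 93.9, 150.6]
orientation: [-0.003, 0.704, 0.71, -0.007]
wrist_force: [0.7, -0.2, 0.0]
grip_width: 91.5
```

jog_arm:
  steps:
    - [[-50, -6, 0, 0, 0, 0.017, 91], [-50, -5, 0, 0, 0, 0.017, 91], [-50, -4, 0, 0, 0, 0.017, 91], [-50, -3, 0, 0, 0, 0.017, 91], [-50, -2, 0, 0, 0, 0.017, 91]]

```text
clock: 27.08
ee_pos: [463.0, -160.7, 145.6]
orientation: [-0.008, 0.733, 0.68, -0.01]
wrist_force: [0.1, -0.0, 0.7]
grip_width: 91.1
```

```bash
python3 go.py 463,-210,130,-0.1,45; python3 ref.py new_capillary 0 28 55 95 464 -210 -.12
```

```text
t 27.07 p [ 463.  -160.7  145.6] w 91.1 F [ 0.1 -0.   0.7] j1,6 [-0.35 -0.27] jaw -0.076 tilt [-0.026 -0.001]
[-25.0, 2.0, 8.0, -0.013, 0.002, 0.012]
[-25.0, 2.0, 8.0, -0.013, 0.002, 0.012]
scene 0.86 936.0
top 0.37 36.0
['scene', 'top'] [ 462.6 -212.2] -0.136 677.7
['scene'] [ 462.5 -212.1] -0.134 48.1
['top'] [ 468.  -228.7] 0.703 592.5
```

jog_arm:
  steps:
    - [[-25, 2, 8, -0.013, 0.002, 0.02, 91], [-22, 2, 8, -0.013, 0.002, 0.02, 91], [0, 0, 0, 0, 0, 0, 91]]

```text
clock: 27.65
ee_pos: [463.1, -202.6, 127.5]
orientation: [-0.002, 0.746, 0.666, 0.001]
wrist_force: [-0.7, 0.2, -0.2]
grip_width: 91.2
```

```bash
python3 go.py 462,-211,32,-0.12,200; python3 ref.py new_capillary 0 28 55 95 464 -210 -.12 scene
```

```text
t 27.65 p [ 463.1 -202.6  127.5] w 91.2 F [-0.7  0.2 -0.2] j1,6 [-0.44 -0.33] jaw -0.113 tilt [-0.002  0.004]
[-8.9, 0.1, 95.4, -0.003, -0.004, 0.007]
scene 0.68 882.0
['scene'] [ 461.5 -211.9] -0.146 81.2
['scene'] [ 461.5 -211.9] -0.146 81.2
```

jog_arm:
  steps:
    - [[-5, 0, 22, -0.002, -0.002, 0.008, 91], [-4, 0, 22, -0.001, -0.002, 0, 91], [0, 0, 22, 0, 0, 0, 91], [0, 0, 14, 0, 0, 0, 91], [0, 0, 4, 0, 0, 0, 91]]

```text
clock: 28.38
ee_pos: [465.6, -205.1, 44.0]
orientation: [0.002, 0.745, 0.667, 0.002]
wrist_force: [0.2, -0.2, -0.3]
grip_width: 90.9
```

```bash
python3 go.py 462,-211,32,-0.125,200
```

```text
t 28.38 p [ 465.6 -205.1   44. ] w 90.9 F [ 0.2 -0.2 -0.3] j1,6 [-0.44 -0.33] jaw -0.112 tilt [ 0.005 -0.001]
[-6.3, -2.9, 12.0, 0.005, -0.0, 0.013]
```

jog_arm:
  steps:
    - [[-6, -3, 8, 0.004, 0, 0.013, 91], [0, 0, 4, 0, 0, 0, 80], [0, 0, 0, 0, 0, 0, 70]]

```text
clock: 28.75
ee_pos: [462.6, -211.1, 32.3]
orientation: [0.001, 0.75, 0.662, 0.001]
wrist_force: [-0.2, 0.3, -0.3]
grip_width: 73.8
```

```bash
python3 go.py 462,-211,32,-0.125,200
```

```text
t 28.75 p [ 462.6 -211.1   32.3] w 73.8 F [-0.2  0.3 -0.3] j1,6 [-0.45 -0.33] jaw -0.125 tilt [ 0.003 -0.001]
[-0.0, -0.6, 0.3, 0.003, 0.001, 0.0]
```

jog_arm:
  steps:
    - [[0, 0, 0, 0, 0, 0, 62], [0, 0, 0, 0, 0, 0, 57], [0, 0, 0, 0, 0, 0, 53], [0, 0, 0, 0, 0, 0, 48], [0, 0, 0, 0, 0, 0, 48]]
  force: 14

```text
clock: 29.38
ee_pos: [463.1, -211.4, 33.0]
orientation: [0.002, 0.75, 0.661, 0.001]
wrist_force: [-0.5, -0.4, -0.6]
grip_width: 55.2
```

jog_arm:
  steps:
    - [[0, 0, -4, 0, 0, 0, 48], [0, 0, -20, 0, 0, 0, 48], [0, 0, -40, 0, 0, 0, 48], [0, 0, -25, 0, 0, 0, 48], [0, 0, 0, 0, 0, 0, 48]]

```text
clock: 30.0
ee_pos: [462.4, -211.1, 124.7]
orientation: [0.002, 0.75, 0.661, 0.001]
wrist_force: [-0.3, -0.3, -0.2]
grip_width: 55.5
```

```bash
python3 go.py 560,20,130,-1.47,46;  python3 ov.py pics/cap.png; python3 - <<'E'
from h import *
print([np.round(r["point"]) for r in recognise("scene","new_capillary")])
E
```

```text
t 30.0 p [ 462.4 -211.1  124.7] w 55.5 F [-0.3 -0.3 -0.2] j1,6 [-0.45 -0.33] jaw -0.125 tilt [ 0.003 -0.001]
[30.0, 8.0, -1.0, 0.0, -0.0, 0.168]
[31.0, 3.0, -1.0, 0.0, -0.0, 0.168]
[31.0, -2.0, -1.0, 0.0, -0.0, 0.168]
[31.0, -7.0, -1.0, 0.0, -0.0, 0.168]
[29.0, -12.0, -1.0, 0.0, -0.0, 0.168]
[26.0, -17.0, -1.0, 0.0, -0.0, 0.168]
[23.0, -21.0, -1.0, 0.0, -0.0, 0.168]
[19.0, -25.0, -1.0, 0.0, -0.0, 0.168]
[array([ 467., -239.,  123.])]
```

View pics/cap.png

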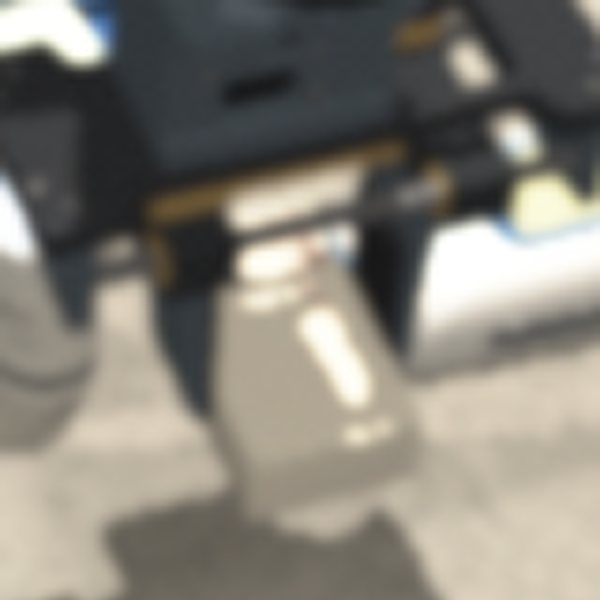

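jog_arm:
  steps:
    - [[10, 2, -25, 0, 0, 0.08, 48], [28, 3, -12, 0, 0, 0.165, 48], [31, -2, 0, 0, 0, 0.165, 48], [31, -7, 0, 0, 0, 0.165, 48], [29, -12, 0, 0, 0, 0.165, 48]]

```text
clock: 30.72
ee_pos: [499.5, -81.7, 152.6]
orientation: [-0.005, 0.943, 0.332, -0.006]
wrist_force: [0.5, 0.9, -0.7]
grip_width: 55.3
```

```bash
python3 go.py 562,20.5,125,-1.48,46
```

```text
t 30.73 p [499.5 -81.7 152.6] w 55.3 F [ 0.5  0.9 -0.7] j1,6 [-0.19  0.71] jaw -0.894 tilt [-0.016  0.006]
[28.0, -10.0, 7.0, -0.003, 0.003, 0.147]
[26.0, -14.0, 7.0, -0.003, 0.003, 0.147]
[24.0, -18.0, 7.0, -0.003, 0.003, 0.147]
[21.0, -21.0, 7.0, -0.003, 0.003, 0.147]
```

jog_arm:
  steps:
    - [[28, -10, 6, -0.003, 0.003, 0.147, 48], [26, -14, 6, -0.003, 0.003, 0.147, 48], [24, -18, 6, -0.003, 0.003, 0.147, 48], [12, -14, 6, -0.003, 0.003, 0.135, 48], [0, 0, 0, 0, 0, 0, 48]]

```text
clock: 31.35
ee_pos: [551.9, 15.9, 118.5]
orientation: [0.0, 0.999, 0.043, -0.008]
wrist_force: [0.1, -0.1, -1.6]
grip_width: 55.5
```

```bash
python3 go.py 562,20.5,65,-1.48,200
```

```text
t 31.35 p [551.9  15.9 118.5] w 55.5 F [ 0.1 -0.1 -1.6] j1,6 [0.01 1.49] jaw -1.485 tilt [-0.016 -0.001]
[11.3, -3.7, 53.3, -0.001, 0.016, -0.005]
```

jog_arm:
  steps:
    - [[6, -2, 20, -0.001, 0.008, 0, 48], [5, -2, 18, 0, 0.008, 0, 48], [0, 0, 6, 0, 0, 0, 48], [0, 0, 0, 0, 0, 0, 48]]

```text
clock: 31.85
ee_pos: [559.4, 18.3, 71.1]
orientation: [0.001, 0.999, 0.046, -0.003]
wrist_force: [0.2, -0.5, -0.5]
grip_width: 55.4
```

```bash
python3 go.py 562,20.5,38.5,-1.48,200;python3 - <<'E'
from h import *
B=np.array([514.7,16.3]);t=.09;R=np.array([[np.cos(t),-np.sin(t)],[np.sin(t),np.cos(t)]])
c,r="scene",(265,165,365,240)
im=capture(c); s=8; im=cv2.resize(im[r[1]:r[3],r[0]:r[2]],None,fx=s,fy=s,interpolation=cv2.INTER_CUBIC)
b=box(0,0,0,216,71,16.5,16.5); b[:,:2]=b[:,:2]@R.T+B
f=box(109.5,0,0,3,77,30,30); f[:,:2]=f[:,:2]@R.T+B
o=get_obs()["ee_pos"]; k=box(o[0],o[1],.09,95,55,o[2]-33,o[2]-5)
for b,k in((b,(0,0,255)),(f,(0,0,255)),(k[4:],(0,160,255)),(k[:4],(0,255,0))):
    cv2.polylines(im,[((proj(c,b)-r[:2]+.5)*s).astype(int)],True,k)
cv2.imwrite("pics/c3.png",im)
E
```

```text
t 31.85 p [559.4  18.3  71.1] w 55.4 F [ 0.2 -0.5 -0.5] j1,6 [0.01 1.49] jaw -1.478 tilt [-0.006 -0.002]
[3.0, -2.0, 32.5, 0.001, 0.006, 0.002]
```

View pics/c3.png

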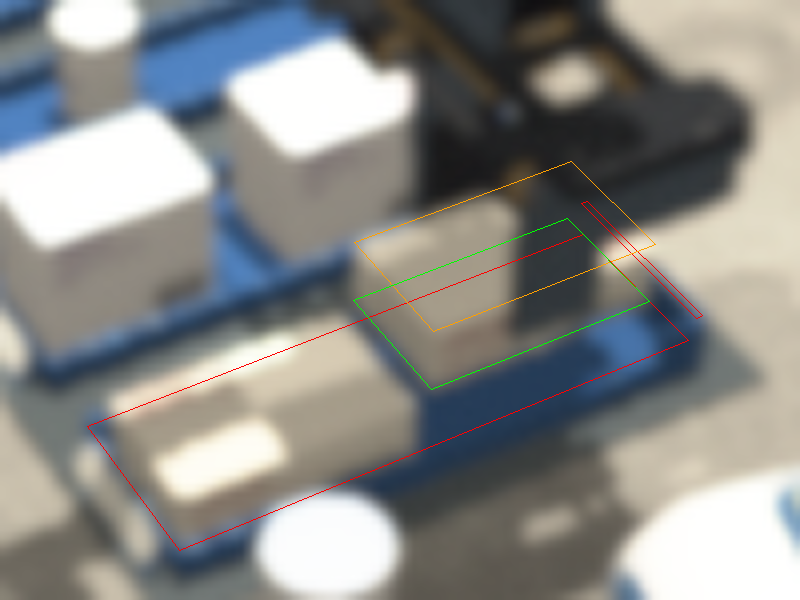

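jog_arm:
  steps:
    - [[3, -2, 12, 0.001, 0.006, 0, 48], [0, 0, 6, 0, 0, 0, 48], [0, 0, 3, 0, 0, 0, 48], [0, 0, 0, 0, 0, 0, 48]]

```text
clock: 32.4
ee_pos: [563.1, 20.3, 50.2]
orientation: [0.0, 0.999, 0.047, 0.002]
wrist_force: [0.3, -0.1, -0.0]
grip_width: 55.2
```

```bash
python3 go.py 562,20.5,38.5,-1.48,200
```

```text
t 32.4 p [563.1  20.3  50.2] w 55.2 F [ 0.3 -0.1 -0. ] j1,6 [0.02 1.49] jaw -1.478 tilt [ 0.003 -0.   ]
[-1.1, -0.3, 11.7, 0.0, -0.003, 0.002]
```

jog_arm:
  steps:
    - [[-1, 0, 5, 0, -0.003, 0, 48], [0, 0, 2.5, 0, 0, 0, 48], [0, 0, 1.5, 0, 0, 0, 48], [0, 0, 1.5, 0, 0, 0, 48], [0, 0, 1, 0, 0, 0, 48]]

```text
clock: 33.02
ee_pos: [562.4, 20.3, 38.4]
orientation: [0.0, 0.999, 0.047, 0.0]
wrist_force: [-1.1, 0.5, 7.8]
grip_width: 55.1
```

```bash
python3 go.py 562,20.5,38.5,-1.48,200
```

```text
t 33.02 p [562.4  20.3  38.4] w 55.1 F [-1.1  0.5  7.8] j1,6 [0.02 1.49] jaw -1.477 tilt [ 0.001 -0.   ]
[-0.4, -0.3, -0.1, 0.0, -0.001, 0.003]
```

jog_arm:
  steps:
    - [[0, 0, 0, 0, 0, 0, 58], [0, 0, -0.5, 0, 0, 0, 64], [0, 0, -1, 0, 0, 0, 68], [0, 0, -12, 0, 0, 0, 68], [0, 0, -40, 0, 0, 0, 68]]

```text
clock: 33.65
ee_pos: [560.6, 20.3, 91.4]
orientation: [0.0, 0.999, 0.047, -0.002]
wrist_force: [0.9, -0.3, 0.3]
grip_width: 68.3
```

jog_arm:
  steps:
    - [[-10, 10, -45, 0, 0, 0, 80], [-30, 40, -30, 0, 0, 0, 80], [-35, 45, 0, 0, 0, 0, 80], [-35, 45, 0, 0, 0, 0, 80], [-35, 45, 0, 0, 0, 0, 80]]

```text
clock: 34.28
ee_pos: [436.6, -180.9, 177.4]
orientation: [0.003, 0.999, 0.051, 0.006]
wrist_force: [1.6, -1.0, -0.5]
grip_width: 79.9
```

jog_arm:
  steps:
    - [[-20, 40, 0, 0, 0, 0, 80], [0, 40, 0, 0, 0, 0, 80], [0, 30, 0, 0, 0, 0, 80], [0, 0, 0, 0, 0, 0, 80]]

```text
clock: 34.78
ee_pos: [424.7, -298.7, 182.3]
orientation: [0.004, 0.999, 0.048, 0.009]
wrist_force: [-0.6, -0.3, 0.6]
grip_width: 80.0
```

```bash
python3 go.py; python3 chk.py x new_jar new_lancet new_ampoule new_capillary sample_pot meter; python3 - <<'E'
from h import *
a=np.zeros((560,800,3),np.uint8)
for k,(c,r) in enumerate((("scene",(230,130,390,260)),("top",(190,130,440,260)))):
    im=capture(c)[r[1]:r[3],r[0]:r[2]]; s=[470,330][k]/im.shape[1]; im=cv2.resize(im,None,fx=s,fy=s,interpolation=cv2.INTER_CUBIC)
    a[:im.shape[0],470*k:470*k+im.shape[1]]=im
cv2.imwrite("pics/end.png",a)
E
```

```text
t 34.77 p [ 424.7 -298.7  182.3] w 80.0 F [-0.6 -0.3  0.6] j1,6 [-0.64  0.84] jaw -1.476 tilt [ 0.018 -0.008]
scene new_jar [([477.0, 219.0, 38.0], 0.47)]
scene new_lancet [([538.0, 110.0, 53.0], 0.83)]
scene new_ampoule [([515.0, 322.0, 39.0], 0.57)]
scene new_capillary []
scene sample_pot [([428.0, -118.0, 62.0], 0.57)]
scene meter [([644.0, -159.0, 43.0], 0.96)]
top new_jar [([477.0, 227.0, 48.0], 0.57)]
top new_lancet [([479.0, 229.0, 48.0], 0.26)]
top new_ampoule [([521.0, 343.0, 54.0], 0.57)]
top new_capillary [([560.0, 24.0, 30.0], 0.58), ([474.0, 14.0, 16.0], 0.51), ([614.0, -132.0, 41.0], 0.41)]
top sample_pot [([429.0, -100.0, 84.0], 0.75)]
top meter [([614.0, -132.0, 41.0], 0.91)]
```

View pics/end.png

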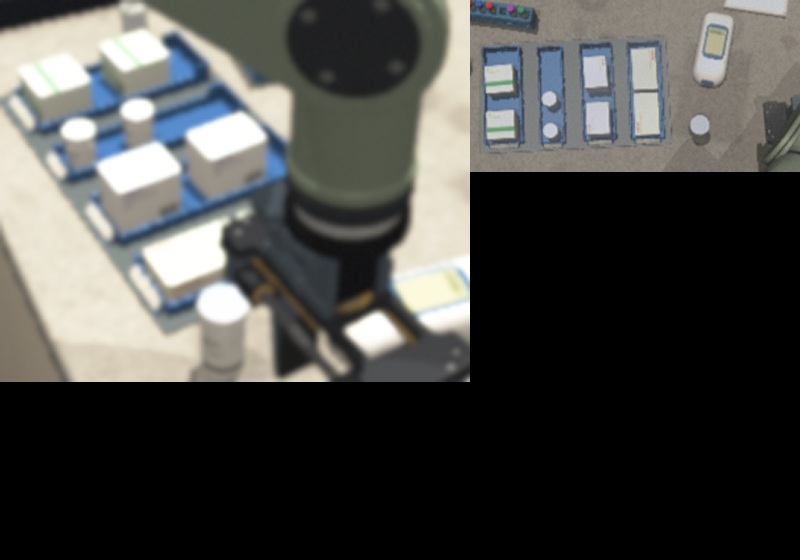

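```bash
python3 -c "
from cell import *
print(sign_off())"
```

```text
the job is handed in; nothing more can be done
None
```

The job is done and handed in at about 35 s of the 112 s. I unstacked the supplies top-down (jar, purple carton, green carton, cream carton) and set each on the floor of its own bin, behind the old one. Each was lowered until the floor was felt at 8–13 N, within 1 mm of the expected height, before I let go.

**Last checks that agreed**
- The final picture from above shows all four new items upright and inside their bins, behind the old ones.
- The network's points from above for the jar, green carton and cream carton match where I put them.
- From above, the sample pot and meter are within about 3 mm of where they were at the start.
- The gripper is open and about 180 mm above the worktop. The wrist force reads about zero.

**Last checks that disagreed or missed**
- From above, the network did not find the new purple carton: its only report was a low-score (0.26) false one at the jar. The other camera found it upright in its bin (0.83).
- From the scene camera, the new cream carton and part of the meter were hidden by the arm. That gave no detection of the carton and a meter point about 26 mm off in x. The view from above was clear for both.
- While I held the green carton, the jaws read about 65.5 mm instead of 64 mm. It was slightly off square in the grip, but it showed level and landed at the right height.

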